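# Mix the oil samples and load the tester's carrier

## Robot

A 6-joint arm with a two-finger parallel gripper is mounted at the origin on the work surface. World frame = base frame: x ahead of the robot, y to its left, z up, the work surface at z = 0. Lengths are in m, angles in rad, forces in N, time in s.
With the tool pointing down it reaches from about 0.35 to 0.775 m from the base axis. Payload 5.5 kg.
Tool frame: the origin (TCP) lies on the centre line of the jaws, within the pads' length; the fingertips stand 11 mm ahead of it and the grasp point (between the pads) lies 8 mm behind it; z points along the fingers, y is the line along which they close (so a half turn about z gives the same grasp; the last joint's range is limited). The gripper opens to 85 mm and grips with 20 to 120 N. Pads are 22 mm wide; open, the fingers measure 114 mm over their backs; the gripper's body (76 mm by 85 mm) begins 54 mm behind the grasp point. The pads swing forward as they close: fully open they stand 13 mm farther back than shut.
Start: joints at [-1.245, 0.313, 0.046, 1.304, 0, 1.431], TCP at [0.258, -0.514, 0.242] pointing down, gripper open.
Joint ranges: [-2.76, 2.76], [-0.86, 1.69], [-1.03, 1.26], [-2.2, 2.34], [-1.47, 1.5], [-3.14, 3.14]. Speed limits (rad/s): [2.57, 2.57, 3.14, 3.14, 3.14, 3.14].

## Interface

Orientations are given as a unit quaternion [w, x, y, z].
In Python, from workcell import get_state, eyes, env gives the robot as it stands.
- The arm moves only by the shell command python3 -m inch 'ROWS' [OPENING] [FORCE]. ROWS is JSON, one flat list of numbers, 4 for each row, row after row: the shift along the tool's x, y, z in cm, then the turn about the tool's z in rad. A call has exactly 5 rows; each row shifts and turns the commanded pose from where the row before left it, along the tool's axes as they then stand; what a row does not reach is not made up. A row lasts 1/12 s, in which the tool goes at most 41.7 mm and 7.16 degrees, less where a joint would pass 70% of its speed; a pose out of reach is approached as far as the arm can. A call is refused whole if a number of a shift passes 4.17 or a number of a turn 0.125, either way. A call with a gripper value outside its range is refused whole. OPENING is the opening, from -1 (shut) to 1 (fully open), set as the call begins (- or left out, the last holds). The fingers move at their own pace and stop on an object; FORCE is the grip in N (left out, the last holds). Time passes only in rows, so rows that do not move let the fingers close, or fill a call up. It gives the time, the measured TCP pose, the force, the opening and the grip force at its end, in the units of the state.
- get_state(): the state, without advancing time (a new reading comes with each control period).
- eyes.read_camera(name): name is "scene" or "top" or "wrist"; returns the picture (420x560x3 uint8, red, green, blue); there is no depth.
- eyes.camera_info(name): a dict with "fovy" (degrees; the focal length in pixels is half the picture's height over the tangent of half this angle, whatever the lens; pixels are square), "cx", "cy" (the principal point, pixels), "xyz" and "orientation" of the camera in the world. Camera axes: x right, y down, z forward; pixel columns grow to the right and rows downward; lengths in m; the calibration is good to about 2 mm. A picture is of the moment at which its call begins: read the wrist's pose just before it. camera_info takes no time and is no camera call; for the wrist camera it gives the pose at the moment of the call.
- env.hand_in(): hands the job in; it is judged then, once.
The state is a dict: "clock": time; "joint_pos": joint angles; "qvel": joint speeds; "tau": joint torques, N m; "tcp_pos": TCP position; "orientation": TCP orientation; "wrist_force": force on the tool from outside, world axes, zero at the start; "ft_torque": the same for the moment, N m; "finger_gap": finger opening in m; "grip_force": force on a finger pad.
Only numpy, scipy, OpenCV 4.12 (cv2) and the standard library are available. Lean on these libraries where they do the work, as an engineer would, in place of code of your own. Each camera call takes 0.05 s, during which the arm holds its last target. There are 200 camera calls.

## Task

Take the oil sample jars on the bench one at a time, from the shortest to the tallest: hold each upright and centred on the mixer's sprung pad, press the pad fully down with it and keep it down for a second, then stand the jar in a compartment of its own in the aluminium carrier. When all the jars are mixed and loaded, slide the carrier home so that it lies flush against both of the corner stops. Leave the multimeter, the screwdriver and the tape roll alone.

Things in the scene. Friction and masses are not known exactly. Their poses are not given: they have to be found in the camera images.
- jar_a_mid (a point): Closed round amber sample jar with black screw cap, the shortest kind. 50 mm diameter over its full height (cap as wide as the glass), 52 mm tall, 0.08 to 0.22 kg, most of it in the thick base. Point on its axis half-way up; z along the axis, up when it stands. May be absent.
- jar_b_mid (a point): Closed round amber sample jar with black screw cap, the second shortest kind. 50 mm diameter over its full height (cap as wide as the glass), 65 mm tall, 0.08 to 0.22 kg, most of it in the thick base. Point on its axis half-way up; z along the axis, up when it stands. May be absent.
- jar_c_mid (a point): Closed round amber sample jar with black screw cap, the second tallest kind. 50 mm diameter over its full height (cap as wide as the glass), 78 mm tall, 0.08 to 0.22 kg, most of it in the thick base. Point on its axis half-way up; z along the axis, up when it stands. May be absent.
- jar_d_mid (a point): Closed round amber sample jar with black screw cap, the tallest kind. 50 mm diameter over its full height (cap as wide as the glass), 91 mm tall, 0.08 to 0.22 kg, most of it in the thick base. Point on its axis half-way up; z along the axis, up when it stands. May be absent.
- pad_top (a point): Centre of the top face of the mixer's flat round rubber pad (72 mm diameter), z up; it moves with the pad and is 105 mm above the bench when the pad is up. The mixer is a grey fixed box, 150 x 110 mm and 72 mm high, under the pad. Its x axis points along the mixer, away from its control panel.
- pad_rest (a point): The same point while the pad is up; it stays with the mixer's fixed housing, so the pad is fully down when pad_top is 12 mm below it. Same axes.
- mixer_pad (a joint): Travel of the sprung pad in m: 0 is up, 0.012 is fully down (straight down). It starts to move at about 3.6 N and needs 9 N to be fully down, so a jar's own weight does not press it.
- tray_bed (a point): Loose aluminium carrier with a dark floor, 0.3 kg: tray 82 (x) by 276 mm (y), floor 4 mm thick, lip and three cross walls (at y = -68, 0, +68 mm) all 16 mm above the bench, making four compartments centred at y = -102, -34, +34, +102 mm (inside 76 x 65 mm). Point at the tray's centre on top of its floor (4 mm above the bench); z up; handle on its -x side.
- tray_handle (a point): Grip point on the carrier's upright grey handle plate, 40 mm above the bench, 90 mm to the -x side of the tray's centre. Plate 12 mm thick (carrier's x), 40 mm wide (y), top 62 mm above the bench, on a flat 4 mm tongue. Same axes as the carrier.
- home (a point): Where tray_bed must come to, same axes, when the carrier is home. The stops are two fixed aluminium bars 14 mm high, 20 mm thick: one along y, met by the carrier's +x side (face at x = +41 mm from this point), one along x, met by its +y end (face at y = +138 mm). The carrier starts 45 to 85 mm short of each.
- multimeter: Bystander: yellow hand multimeter, 160 x 80 x 35 mm, lying on the bench; origin under its centre.
- screwdriver: Bystander: screwdriver lying on the bench; origin under it.
- tape: Bystander: roll of white tape, 84 mm diameter, 20 mm high, lying flat; origin under its centre.

How it is judged:
By the outcome, as a careful person would: the job done as asked, in the order asked, and still so for the second after the job is handed in, with the robot touching nothing.
Of jar_a, jar_b, jar_c, jar_d only 3 to 4 are there at a start; the rules pass over those that are not, and their reading is None.
At some moment in a run one of jar_a, jar_b, jar_c, tray may be knocked a few centimetres aside while the robot is not near it.
It also fails if it takes over 210 s, if anything falls off the work surface, if the arm or the gripper's body presses on something with over 40 N, if the wrist force passes 120 N, or if a joint passes its speed limit or range.

## Working session

There is one attempt and no reset: what is moved stays moved. The work goes in short steps, Python scripts to look and compute and a shell command to move; the robot and the scene stay as the last step left them, time stands still between calls to the robot, and variables do not carry over. Pictures are saved under pics/ and viewed, at most 14 in all, crops included, and the job is handed in when it is done.

```bash
ls; mkdir -p pics; python3 - <<'E'
from workcell import get_state, eyes, env
import cv2,numpy as np
s=get_state(); print({k:np.round(v,3) if not isinstance(v,str) else v for k,v in s.items()})
for n in("scene","top","wrist"):
    print(n,eyes.camera_info(n))
    cv2.imwrite(f"pics/{n}0.png",eyes.read_camera(n)[:,:,::-1])
E
```

```text
pics
{'clock': np.float64(0.0), 'joint_pos': array([-1.245,  0.314,  0.045,  1.304, -0.   ,  1.431]), 'qvel': array([-0.002, -0.   ,  0.001, -0.002,  0.001,  0.001]), 'tau': array([ 5.0000e-03, -4.8062e+01,  2.9854e+01,  1.9000e-02,  0.0000e+00,
        0.0000e+00]), 'tcp_pos': array([ 0.258, -0.513,  0.241]), 'orientation': array([-0.001,  0.973,  0.231, -0.   ]), 'wrist_force': array([-0.161, -0.024,  0.514]), 'ft_torque': array([0.008, 0.026, 0.042]), 'grip_force': np.float64(0.0), 'finger_gap': np.float64(0.086)}
scene {'fovy': 51.06873091515209, 'cx': 274.15106529808486, 'cy': 205.87415601295814, 'xyz': array([1.24247987, 0.69850425, 1.00142362]), 'orientation': array([-0.1386906 ,  0.3402639 ,  0.8574327 , -0.36027012])}
top {'fovy': 47.6780550165508, 'cx': 279.46962015353824, 'cy': 208.8601718427699, 'xyz': array([ 0.45131361, -0.00378732,  1.18754825]), 'orientation': array([-0.048737  ,  0.71197809, -0.69794873,  0.05982876])}
wrist {'fovy': 59.656292348718736, 'cx': 276.25204415824874, 'cy': 208.66598302210065, 'xyz': array([ 0.32934341, -0.47772038,  0.37284947]), 'orientation': array([ 0.13284065,  0.84083478, -0.51812122, -0.08307005])}
```

View pics/top0.png

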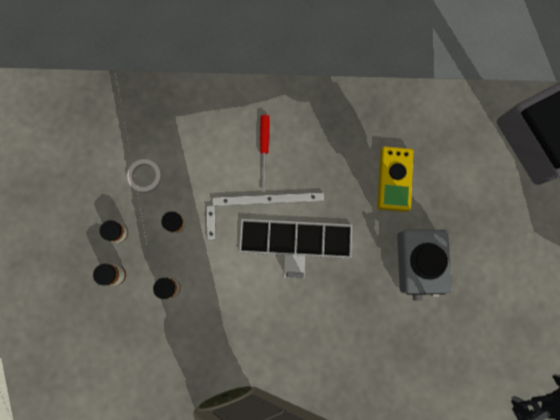

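View pics/scene0.png

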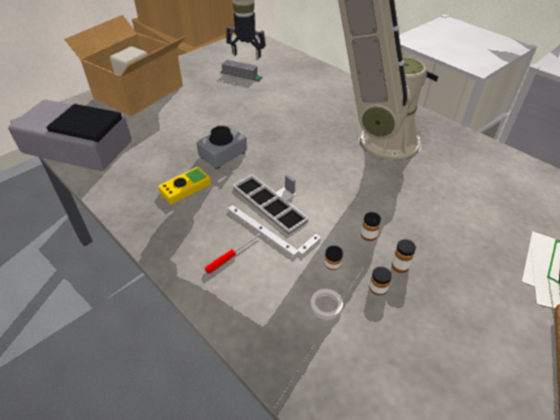

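The top view shows four capped jars, at (112,231), (172,222), (105,275) and (165,288). The carrier is at (296,239) with its handle at (295,265). The L stops have their corner near (212,203), and the mixer pad is at (429,260). The scene view shows the same jars at (334,252), (371,218), (404,247) and (380,273), and the multimeter, screwdriver and tape are all clear of the work.

```bash
cat > h.py <<'E'
from workcell import get_state, eyes, env
import cv2, numpy as np
from scipy.spatial.transform import Rotation as R
def rot(q): return R.from_quat(np.roll(q,-1)).as_matrix()
def ray(name,uv,info=None):
    c=info or eyes.camera_info(name); f=210/np.tan(np.radians(c["fovy"]/2))
    d=rot(c["orientation"])@np.array([(uv[0]-c["cx"])/f,(uv[1]-c["cy"])/f,1])
    return c["xyz"],d/np.linalg.norm(d)
def plane(name,uv,z,info=None):
    o,d=ray(name,uv,info); return o+d*(z-o[2])/d[2]
def tri(n1,a,n2,b):
    o,d=ray(n1,a);p,e=ray(n2,b)
    t=np.linalg.lstsq(np.c_[d,-e],p-o,rcond=None)[0]
    x,y=o+t[0]*d,p+t[1]*e
    return (x+y)/2,np.linalg.norm(x-y)
def blobs(img,lo=40,roi=None,amin=80,amax=4000):
    m=(img.max(2)<lo).astype(np.uint8)
    n,_,st,ce=cv2.connectedComponentsWithStats(m)
    return [(ce[i].round(1),st[i]) for i in range(1,n) if amin<st[i][4]<amax]
def go(x,y,z,yaw=None):
    "shift in tool axes (cm) to the world point, after turning the tool to yaw (of its x axis)"
    s=get_state(); M=rot(s["orientation"]); y0=np.arctan2(M[1,0],M[0,0])
    t=0 if yaw is None else -((yaw-y0+np.pi)%(2*np.pi)-np.pi)
    M2=M@R.from_rotvec([0,0,t]).as_matrix()
    print("clock %.1f yaw0 %.3f turn %.3f shift before turn %s after turn %s"%(s["clock"],y0,t,(M.T@(np.array([x,y,z])-s["tcp_pos"])*100).round(2),(M2.T@(np.array([x,y,z])-s["tcp_pos"])*100).round(2)))
E
python3 - <<'E'
from h import *
for n in("top","scene"):
    im=eyes.read_camera(n)
    for c,s in blobs(im,45): print(n,c,s)
E
python3 -c "
import cv2;a=cv2.imread('pics/scene0.png')[100:320,140:440];cv2.imwrite('pics/sc.png',cv2.resize(a,None,fx=2.6,fy=2.6))"
```

```text
top [545.6 125.8] [ 520   91   40   78 1773]
top [397.2 171.1] [390 164  16  15 194]
top [171.5 221.1] [162 212  20  20 314]
top [110.2 230.1] [100 220  22  21 347]
top [254.6 236.1] [242 222  26  29 681]
top [282.1 237.7] [270 224  25  29 670]
top [309.4 239.1] [297 225  25  29 670]
top [336.8 240.4] [325 226  25  29 664]
top [428.2 260.4] [ 410  243   38   36 1079]
top [104.3 274. ] [ 93 264  23  21 375]
top [163.8 287.8] [154 278  21  21 354]
top [539.4 405.4] [512 376  48  44 947]
top [224.6 396.9] [200 387  51  21 389]
scene [245.2  31.7] [227  15  38  41 597]
scene [397.7  46.1] [395  32   7  29  82]
scene [403.   84.6] [400  67   6  38 101]
scene [ 85.3 122.4] [  48  105   74   37 1689]
scene [220.6 135.9] [210 127  23  18 326]
scene [248.9 185.6] [239 179  21  14 145]
scene [262. 196.] [252 189  21  15 162]
scene [275.7 207. ] [265 200  22  15 180]
scene [290.3 218.6] [279 211  24  16 204]
scene [371.8 218.9] [364 213  16  13 164]
scene [333.6 253.2] [326 246  16  15 192]
```

View pics/sc.png

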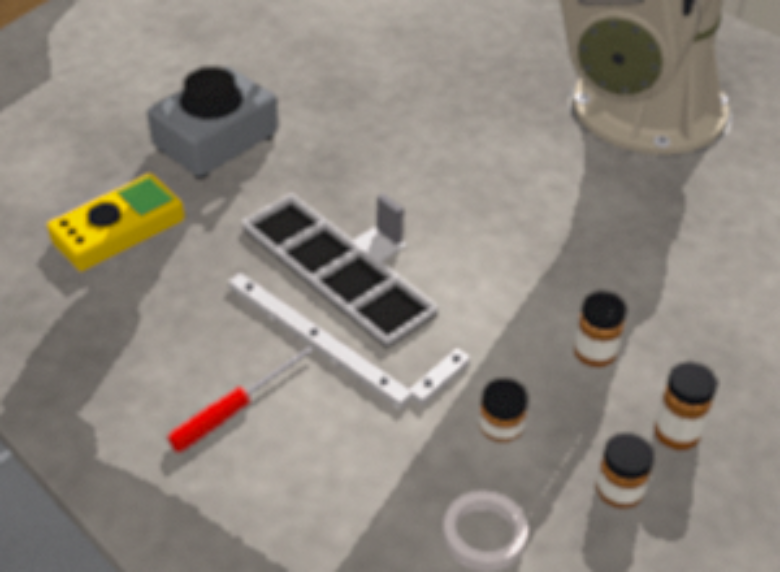

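The crop shows the shortest jar at scene (334,252) and the tallest at (406,246). The two middle ones are at (372,217) and (381,274). Triangulating the heights will tell those two apart.

```bash
python3 - <<'E'
from h import *
for a,b in [((171.5,221.1),(333.8,252)),((163.8,287.8),(371.9,217.3)),((110.2,230.1),(381.5,274)),((104.3,274),(406,246)),((428.2,260.4),(220.6,134))]:
    print(a,*tri("top",a,"scene",b), [plane("top",a,z)[:2].round(4) for z in(.052,.065,.078,.091,.105)])
f=[plane("top",p,.004) for p in((254.6,236.1),(282.1,237.7),(309.4,239.1),(336.8,240.4))]
print(np.round(f,4),np.mean(f,0)); d=f[0]-f[3]; print("tray y yaw",np.degrees(np.arctan2(d[1],d[0])),np.linalg.norm(d)/3)
im=eyes.read_camera("top")
cv2.imwrite("pics/t.png",cv2.resize(im[170:310,190:460,::-1],None,fx=2.9,fy=2.9,interpolation=cv2.INTER_CUBIC))
go(.49,.258,.2,0)
E
```

```text
(171.5, 221.1) [0.59276835 0.23803595 0.05124458] 0.0014923170001219083 [array([0.5922, 0.2384]), array([0.5906, 0.2357]), array([0.589 , 0.2329]), array([0.5874, 0.2301]), array([0.5856, 0.2271])]
(163.8, 287.8) [0.43476099 0.24158857 0.0799812 ] 0.000672801432780773 [array([0.4341, 0.2481]), array([0.4343, 0.2452]), array([0.4345, 0.2423]), array([0.4347, 0.2394]), array([0.4349, 0.2363])]
(110.2, 230.1) [0.56660436 0.37882781 0.06339645] 0.0007810118634632887 [array([0.5675, 0.383 ]), array([0.5662, 0.3786]), array([0.5649, 0.3742]), array([0.5635, 0.3697]), array([0.5621, 0.365 ])]
(104.3, 274) [0.46311227 0.37616638 0.09006913] 0.00015244032883583204 [array([0.4636, 0.3893]), array([0.4634, 0.3848]), array([0.4633, 0.3803]), array([0.4631, 0.3758]), array([0.463 , 0.3709])]
(428.2, 260.4) [ 0.50985195 -0.36498936  0.09784979] 0.005643728327608925 [array([ 0.5103, -0.3779]), array([ 0.5096, -0.3736]), array([ 0.5089, -0.3693]), array([ 0.5083, -0.3651]), array([ 0.5075, -0.3605])]
[[ 0.5647  0.0401  0.004 ]
 [ 0.5621 -0.0286  0.004 ]
 [ 0.56   -0.0969  0.004 ]
 [ 0.5581 -0.1655  0.004 ]] [ 0.5612474  -0.06272489  0.004     ]
tray y yaw 88.15478975726731 0.06856320486934447
clock 0.3 yaw0 0.466 turn 0.466 shift before turn [ 55.37 -58.53   4.23] after turn [ 23.18 -77.16   4.23]
```

View pics/t.png

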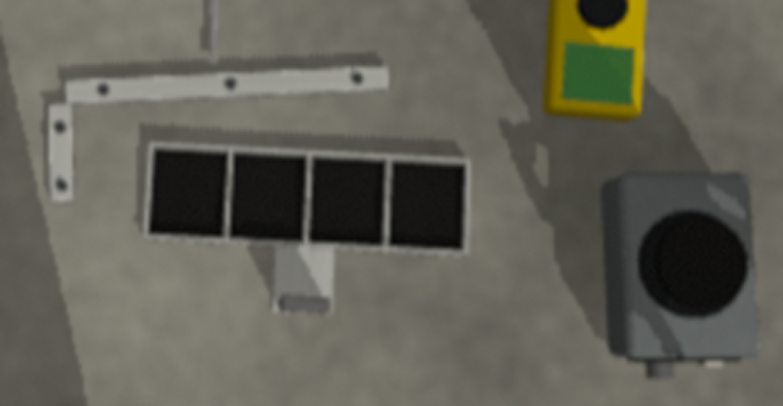

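The L stops and carrier are clear: the bars are at crop (230,83) and (60,150), and the tray is centred near (308,198). The pad's top face is centred at crop (696,264), which is about (430,261) in the full picture. The jars in order are a (.592,.238), b (.566,.379), c (.4345,.242) and d (.463,.376). I'll go over jar a with the tool turned to the carrier's axes.

```bash
python3 -m inch '[0,0,0,-0.12,0,0,0,-0.12,0,0,0,-0.12,0,0,0,-0.12,0,0,0,-0.12]' 0.6 50 >/dev/null
python3 -m inch '[0,0,0,-0.12,0,0,0,-0.12,0,0,0,-0.12,0,0,0,-0.12,0,0,0,-0.11]'
python3 - <<'E'
from h import *
go(.592,.20,.2)
E
```

```text
clock: 1.13
tcp_pos: [0.2583, -0.5137, 0.2423]
orientation: [-0.0, 0.674, 0.739, 0.0]
wrist_force: [-0.7, -0.6, 0.4]
finger_gap: 0.0682
grip_force: 0.0
clock 1.1 yaw0 1.662 turn 0.000 shift before turn [68.05 39.72  4.23] after turn [68.05 39.72  4.23]
```

```bash
python3 -m inch '[0,0,0,0.12,3.5,2.0,0,0,3.5,2.0,0,0,3.5,2.0,0,0,3.5,2.0,0,0]' >/dev/null
python3 -m inch '[3.5,2.0,0,0,3.5,2.0,0,0,3.5,2.0,0,0,3.5,2.0,0,0,3.5,2.0,0,0]' >/dev/null
python3 -m inch '[3.5,1.5,0.6,0,3.5,1.5,0.6,0,3.5,1,0.6,0,3.5,1,0.6,0,3.5,1,0.6,0]' >/dev/null
python3 -m inch '[3.5,1.2,0,0,3.5,1.2,0,0,3.5,1.2,0,0,2,1.2,0,0,0,0,0,0]'
python3 - <<'E'
from h import *
im=eyes.read_camera("wrist")
cv2.imwrite("pics/w1.png",im[:,:,::-1])
for c,s in blobs(im,45,amax=60000,amin=500): print(c,s)
go(.592,.238,.2,1.539)
E
```

```text
clock: 2.8
tcp_pos: [0.5693, 0.0947, 0.212]
orientation: [0.0, 0.718, 0.696, 0.001]
wrist_force: [0.8, 0.0, -0.2]
finger_gap: 0.0679
grip_force: 0.0
[70.1 10.8] [  29    0   77   28 1548]
[304.2  13. ] [ 272    0   67   32 1603]
[266.9 235.8] [ 236  206   74   56 3251]
[275.4 376.6] [    0   271   560   149 33561]
[264.4 295.6] [ 238  272   70   47 2090]
[269.5 354. ] [ 241  331   66   39 1627]
clock 2.9 yaw0 1.540 turn 0.001 shift before turn [14.58  1.92  1.18] after turn [14.58  1.92  1.18]
```

View pics/w1.png

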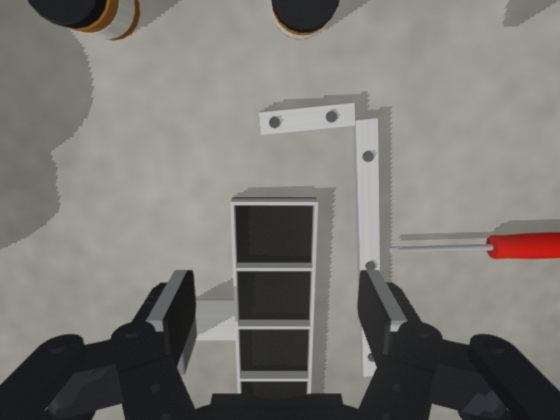

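The wrist view shows the first compartment at (275,235), the handle at left (215,320), the L stops, and jar a's cap at (305,12). I'll step closer and measure jar a there.

```bash
python3 -m inch '[2,0.5,0,0,2,0.5,0,0,2,0.5,0,0,2,0.4,0,0,0,0,0,0]'
python3 - <<'E'
from h import *
inf=eyes.camera_info("wrist"); im=eyes.read_camera("wrist")
for c,s in blobs(im,45,amax=60000,amin=500):
    x,y,w,h,a=s
    print(c,s,plane("wrist",c,.052,inf).round(4), plane("wrist",(x+w/2,y+h/2),.052,inf).round(4))
go(.592,.238,.1)
E
```

```text
clock: 3.27
tcp_pos: [0.5896, 0.1716, 0.2121]
orientation: [-0.0, 0.719, 0.695, 0.0]
wrist_force: [0.3, 0.2, -0.2]
finger_gap: 0.0685
grip_force: 0.0
[ 58.  107.2] [  19   73   79   70 4305] [0.4245 0.244  0.052 ] [0.4248 0.2434 0.052 ]
[279.7 104.3] [ 249   73   62   64 3095] [0.5947 0.2405 0.052 ] [0.5949 0.2399 0.052 ]
[272.6 377.4] [    0   271   560   149 32635] [ 0.5799 -0.0177  0.052 ] [0.5883 0.0196 0.052 ]
[243.1 307.5] [ 222  280   70   46 1461] [0.5557 0.0624 0.052 ] [0.5687 0.0667 0.052 ]
[253.  359.2] [ 225  338   66   39 1943] [0.5618 0.0047 0.052 ] [0.5667 0.0065 0.052 ]
clock 3.3 yaw0 1.537 turn 0.000 shift before turn [ 6.79  0.05 11.2 ] after turn [ 6.79  0.05 11.2 ]
```

```bash
python3 -m inch '[2.3,0.1,0,0,2.25,0.1,0,0,2.2,0,0,0,0,0,3,0,0,0,3,0]' >/dev/null
python3 -m inch '[0,0,3,0,0,0,3,0,0,0,3,0,0,0,3,0,0,0,0.4,0]'
python3 -m inch '[0,0,0,0,0,0,0,0,0,0,0,0,0,0,0,0,0,0,0,0]' -1 60
python3 -m inch '[0,0,0,0,0,0,0,0,0,0,0,0,0,0,0,0,0,0,0,0]'
```

```text
clock: 4.15
tcp_pos: [0.5895, 0.2344, 0.0227]
orientation: [-0.002, 0.72, 0.694, -0.004]
wrist_force: [-1.0, -0.7, -0.7]
finger_gap: 0.0679
grip_force: 0.0
clock: 4.57
tcp_pos: [0.5949, 0.2376, 0.0302]
orientation: [0.001, 0.719, 0.695, 0.001]
wrist_force: [1.0, -0.2, -0.7]
finger_gap: 0.0484
grip_force: 61.9
clock: 4.98
tcp_pos: [0.594, 0.2376, 0.0289]
orientation: [0.0, 0.719, 0.695, 0.0]
wrist_force: [-0.8, -0.2, 4.1]
finger_gap: 0.0483
grip_force: 62.2
```

```bash
python3 -m inch '[0,0,-3.6,0,0,0,-3.6,0,0,0,-3.6,0,0,0,-3.6,0,0,0,-3.6,0]' >/dev/null
python3 -m inch '[-2,-0.3,0,0,-3.6,-0.3,0,0,-3.6,-0.3,0,0,-3.6,-0.3,0,0,-3.6,-0.3,0,0]' >/dev/null
python3 -m inch '[-3.6,-0.3,0,0,-3.6,-0.3,0,0,-3.6,-0.3,0,0,-3.6,-0.3,0,0,-3.6,-0.3,0,0]' >/dev/null
python3 -m inch '[-3.6,-0.3,0,0,-3.6,-0.3,0,0,-3.6,-0.3,0,0,-3.6,-0.3,0,0,-3.6,-0.3,0,0]' >/dev/null
python3 -m inch '[-3.6,-0.3,0,0,-3.6,-0.3,0,0,-3.6,-0.3,0,0,-3.5,-0.3,0,0,-2,-0.3,0,0]' >/dev/null
python3 -m inch '[0,0,0,0,0,0,0,0,0,0,0,0,0,0,0,0,0,0,0,0]'
python3 - <<'E'
from h import *
inf=eyes.camera_info("wrist"); im=eyes.read_camera("wrist")
cv2.imwrite("pics/w2.png",im[:,:,::-1])
for c,s in blobs(im,45,amax=60000,amin=500):
    x,y,w,h,a=s
    print(c,s,plane("wrist",c,.105,inf).round(4), plane("wrist",(x+w/2,y+h/2),.105,inf).round(4))
E
```

```text
clock: 7.48
tcp_pos: [0.5102, -0.4456, 0.2085]
orientation: [-0.0, 0.719, 0.695, 0.0]
wrist_force: [-0.3, -0.1, -1.1]
finger_gap: 0.0487
grip_force: 62.5
[252.9 296.2] [ 198  240  134  118 7074] [ 0.4912 -0.5092  0.105 ] [ 0.4999 -0.5118  0.105 ]
[ 85.  371.8] [   0  320  199  100 4958] [ 0.3553 -0.5727  0.105 ] [ 0.367  -0.5713  0.105 ]
[495.8 394.7] [ 435  352  125   68 4028] [ 0.6825 -0.6062  0.105 ] [ 0.6825 -0.5974  0.105 ]
[ 93.9 411.1] [ 73 397  49  23 561] [ 0.3549 -0.6124  0.105 ] [ 0.3583 -0.6098  0.105 ]
```

View pics/w2.png

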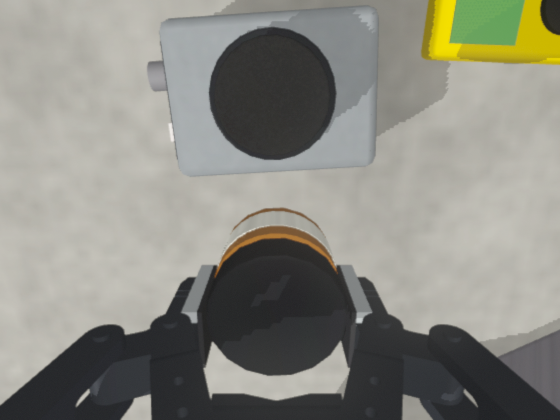

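The held jar is upright between the pads, with its cap centred near (275,304). The mixer pad's top face is at (273,92).

```bash
cat >> h.py <<'E'
def pad(im,inf):
    "pad top-face centre: dark round blob in the upper part, min enclosing circle by ellipse fit"
    m=((im.max(2)<85)).astype(np.uint8); m[200:]=0
    cs=[c for c in cv2.findContours(m,0,1)[0] if cv2.contourArea(c)>5000]
    e=cv2.fitEllipse(cv2.convexHull(max(cs,key=cv2.contourArea)))
    return e,plane("wrist",e[0],.105,inf)
E
python3 - <<'E'
from h import *
inf=eyes.camera_info("wrist"); im=eyes.read_camera("wrist")
e,p=pad(im,inf); print(e,p, [plane("wrist",q,.105,inf).round(4) for q in((272.5,92.5),(210,93),(336,93))])
z=get_state()["tcp_pos"][2]+.023
print("held jar",[plane("wrist",q,z,inf).round(4) for q in((203,303),(346,303),(275,375),(275,232))],get_state()["tcp_pos"])
print("top",plane("top",(430,261),.105))
go(p[0],p[1],.15)
E
```

```text
((272.103759765625, 92.85469818115234), (126.0186538696289, 131.94140625), 178.71575927734375) [ 0.51048067 -0.36807611  0.105     ] [array([ 0.5107, -0.3679,  0.105 ]), array([ 0.4725, -0.3669,  0.105 ]), array([ 0.5495, -0.3695,  0.105 ])]
held jar [array([ 0.486 , -0.4343,  0.2317]), array([ 0.5345, -0.4359,  0.2317]), array([ 0.5094, -0.4652,  0.2317]), array([ 0.5113, -0.4092,  0.2317])] [ 0.51024763 -0.4459149   0.20868504]
top [ 0.50624634 -0.3645367   0.105     ]
clock 7.6 yaw0 1.537 turn 0.000 shift before turn [ 7.78 -0.24  5.87] after turn [ 7.78 -0.24  5.87]
```

```bash
python3 -m inch '[2.5,-0.2,0,0,2.5,-0.2,0,0,2.6,0,0,0,0,0,3,0,0,0,3,0]' >/dev/null
python3 -m inch '[0,0,0.5,0,0,0,0.5,0,0,0,0.4,0,0,0,0,0,0,0,0,0]'
python3 -m inch '[0,0,0.3,0,0,0,0.3,0,0,0,0.2,0,0,0,0,0,0,0,0,0]'
python3 -m inch '[0,0,0.3,0,0,0,0.2,0,0,0,0.0,0,0,0,0,0,0,0,0,0]'
```

```text
clock: 8.42
tcp_pos: [0.509, -0.3718, 0.1356]
orientation: [0.001, 0.719, 0.695, 0.0]
wrist_force: [-0.8, -0.8, -1.9]
finger_gap: 0.0484
grip_force: 62.5
clock: 8.83
tcp_pos: [0.5093, -0.372, 0.1275]
orientation: [0.002, 0.719, 0.695, -0.0]
wrist_force: [1.8, -3.1, 4.3]
finger_gap: 0.0488
grip_force: 62.9
clock: 9.25
tcp_pos: [0.5093, -0.3721, 0.1227]
orientation: [0.002, 0.719, 0.695, -0.0]
wrist_force: [1.9, -1.8, 6.7]
finger_gap: 0.0488
grip_force: 63.1
```

```bash
python3 -m inch '[0,0,0.15,0,0,0,0.15,0,0,0,0.0,0,0,0,0,0,0,0,0,0]'
python3 -m inch '[0,0,0.15,0,0,0,0.15,0,0,0,0.0,0,0,0,0,0,0,0,0,0]'
```

```text
clock: 9.67
tcp_pos: [0.5094, -0.3722, 0.1218]
orientation: [0.003, 0.719, 0.695, -0.0]
wrist_force: [-2.3, -0.2, 16.5]
finger_gap: 0.0488
grip_force: 64.3
clock: 10.08
tcp_pos: [0.5094, -0.3723, 0.1216]
orientation: [0.004, 0.719, 0.695, -0.0]
wrist_force: [-4.8, 4.7, 31.6]
finger_gap: 0.0488
grip_force: 65.9
```

```bash
for i in 1; do python3 -m inch '[0,0,-0.1,0,0,0,0,0,0,0,0,0,0,0,0,0,0,0,0,0]' ; done
python3 -m inch '[0,0,0,0,0,0,0,0,0,0,0,0,0,0,0,0,0,0,0,0]'
python3 -m inch '[0,0,0,0,0,0,0,0,0,0,0,0,0,0,0,0,0,0,0,0]'
python3 - <<'E'
from h import *
cv2.imwrite("pics/s3.png",cv2.resize(eyes.read_camera("scene")[60:230,120:350,::-1],None,fx=3.3,fy=3.3))
E
```

```text
clock: 10.5
tcp_pos: [0.5094, -0.3722, 0.1217]
orientation: [0.003, 0.719, 0.695, -0.0]
wrist_force: [-3.6, 3.2, 27.9]
finger_gap: 0.0486
grip_force: 65.0
clock: 10.92
tcp_pos: [0.5094, -0.3722, 0.1217]
orientation: [0.003, 0.719, 0.695, -0.0]
wrist_force: [-3.2, 1.8, 27.3]
finger_gap: 0.0488
grip_force: 65.0
clock: 11.33
tcp_pos: [0.5094, -0.3722, 0.1217]
orientation: [0.003, 0.719, 0.695, -0.0]
wrist_force: [-3.5, 2.7, 26.6]
finger_gap: 0.0484
grip_force: 65.0
```

View pics/s3.png

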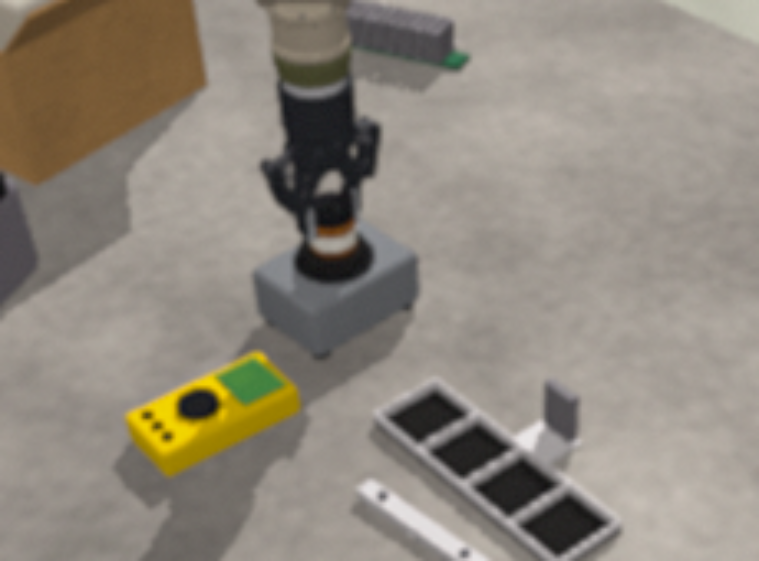

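The pad is fully down, with the jar upright and centred on it at about (333,235) in the crop. Next I lift and go towards the +y compartment.

```bash
python3 -m inch '[0,0,-0.5,0,0,0,-1.5,0,0,0,-3,0,0,0,-3,0,0,0,-1,0]' >/dev/null
python3 -m inch '[3,0.4,0,0,3.5,0.5,0,0,3.5,0.5,0,0,3.5,0.5,0,0,3.5,0.5,0,0]' >/dev/null
python3 -m inch '[3.5,0.5,0,0,3.5,0.5,0,0,3.5,0.5,0,0,3.5,0.5,0,0,0,0,0,0]' >/dev/null
python3 -m inch '[0,0,0,0,0,0,0,0,0,0,0,0,0,0,0,0,0,0,0,0]'
cat >> h.py <<'E'
def tray_top():
    f=[plane("top",c,.006) for c,s in blobs(eyes.read_camera("top"),45,amin=150,amax=800) if 200<c[0]<375 and 195<c[1]<262]
    return np.round(f,4)
def wr(z,amin=500,lo=45,amax=60000):
    inf=eyes.camera_info("wrist"); im=eyes.read_camera("wrist")
    for c,s in blobs(im,lo,amax=amax,amin=amin):
        x,y,w,h,a=s; print("wrist",c,s,plane("wrist",(x+w/2,y+h/2),z,inf).round(4))
    return im,inf
E
python3 - <<'E'
from h import *
print(tray_top()); im,inf=wr(.006)
cv2.imwrite("pics/w3.png",im[:,:,::-1])
go(.5647,.0401,.035,1.539)
E
```

```text
clock: 13.05
tcp_pos: [0.563, -0.0639, 0.2061]
orientation: [-0.0, 0.72, 0.694, -0.0]
wrist_force: [-0.8, 0.4, -1.5]
finger_gap: 0.0484
grip_force: 62.5
[[0.5648 0.0403 0.006 ]]
wrist [248.8  68.8] [ 230   19   80   81 1656] [0.5617 0.0398 0.006 ]
wrist [245.7 143.9] [ 234  107   50   69 1287] [ 0.549  -0.0281  0.006 ]
wrist [264.3 291.5] [ 198  239  156  122 9305] [ 0.5582 -0.1915  0.006 ]
wrist [175.6 381.1] [    0   297   403   123 15791] [ 0.4738 -0.262   0.006 ]
wrist [490.  389.1] [ 427  338  133   82 5345] [ 0.7981 -0.3016  0.006 ]
clock 13.2 yaw0 1.534 turn -0.005 shift before turn [10.38 -0.22 17.12] after turn [10.38 -0.17 17.12]
```

View pics/w3.png

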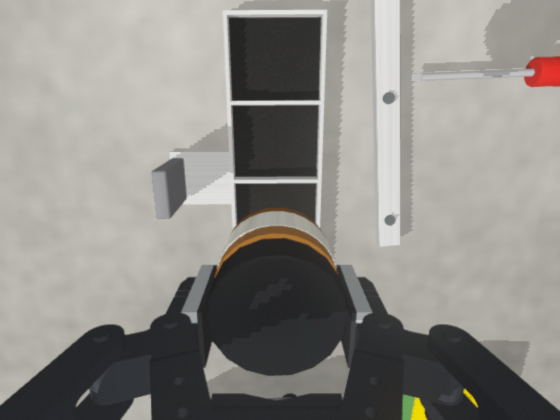

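The wrist view shows an empty first compartment with inner corners at about (230,17) to (322,100), which agrees with the top camera. I'll place jar a there.

```bash
python3 -m inch '[3.4,0,0,0,3.4,0,0,0,3.4,-0.1,0,0,0,0,3,0,0,0,3,0]' >/dev/null
python3 -m inch '[0,0,3,0,0,0,3,0,0,0,2.5,0,0,0,1.5,0,0,0,0,0]' >/dev/null
python3 -m inch '[0,0,0.5,0,0,0,0.5,0,0,0,0.2,0,0,0,0,0,0,0,0,0]'
python3 -m inch '[0,0,0,0,0,0,0,0,0,0,0,0,0,0,0,0,0,0,0,0]' 0.5
python3 -m inch '[0,0,-3,0,0,0,-3,0,0,0,-3,0,0,0,-3,0,0,0,-3,0]'
```

```text
clock: 14.4
tcp_pos: [0.5664, 0.0392, 0.0351]
orientation: [0.001, 0.719, 0.695, 0.0]
wrist_force: [-0.4, -0.1, -0.9]
finger_gap: 0.0486
grip_force: 62.5
clock: 14.82
tcp_pos: [0.566, 0.0393, 0.0345]
orientation: [0.0, 0.719, 0.695, 0.0]
wrist_force: [0.4, -0.2, 0.6]
finger_gap: 0.064
grip_force: 0.0
clock: 15.23
tcp_pos: [0.5655, 0.0393, 0.1858]
orientation: [0.0, 0.719, 0.695, -0.0]
wrist_force: [0.2, 0.6, 0.3]
finger_gap: 0.0641
grip_force: 0.0
```

```bash
python3 -m inch '[3,-0.1,-2,0,3.5,-0.1,0,0,3.5,-0.1,0,0,3.5,-0.1,0,0,3.5,-0.1,0,0]' 0.6 >/dev/null
python3 -m inch '[3.5,-0.1,0,0,3.5,-0.1,0,0,3,0,0,0,0,0,0,0,0,0,0,0]' >/dev/null
python3 -m inch '[0,0,0,0,0,0,0,0,0,0,0,0,0,0,0,0,0,0,0,0]'
python3 - <<'E'
from h import *
im,inf=wr(.065)
print([(c,plane("top",c,.065).round(4)) for c,s in blobs(eyes.read_camera("top"),45) if s[4]<800 and c[0]<375])
cv2.imwrite("pics/w4.png",im[:,:,::-1])
go(.566,.379,.04,1.539)
E
```

```text
clock: 16.48
tcp_pos: [0.5685, 0.3084, 0.2045]
orientation: [0.0, 0.72, 0.694, 0.0]
wrist_force: [0.9, -0.5, -0.2]
finger_gap: 0.0682
grip_force: 0.0
wrist [271.7  99.1] [ 239   64   67   70 3447] [0.5687 0.3816 0.065 ]
wrist [117.5 104.9] [  75   71   81   76 4118] [0.4564 0.3788 0.065 ]
wrist [130.3 275.7] [  91  252   58   59 1089] [0.4363 0.2409 0.065 ]
wrist [276.4 377. ] [    0   271   560   149 28511] [0.5671 0.1724 0.065 ]
[(array([ 48.1, 162.9]), array([0.7254, 0.5389, 0.065 ])), (array([ 79.6, 224.6]), array([0.5778, 0.4514, 0.065 ])), (array([254.4, 235.3]), array([0.5608, 0.0384, 0.065 ])), (array([282.1, 237.6]), array([ 0.5567, -0.0273,  0.065 ])), (array([309.3, 239.1]), array([ 0.5544, -0.0919,  0.065 ])), (array([336.8, 240.3]), array([ 0.5529, -0.1572,  0.065 ])), (array([104., 274.]), array([0.4634, 0.3855, 0.065 ])), (array([163.9, 287.6]), array([0.4348, 0.245 , 0.065 ]))]
clock 16.6 yaw0 1.535 turn -0.004 shift before turn [ 7.01 -0.5  16.44] after turn [ 7.02 -0.47 16.44]
```

View pics/w4.png

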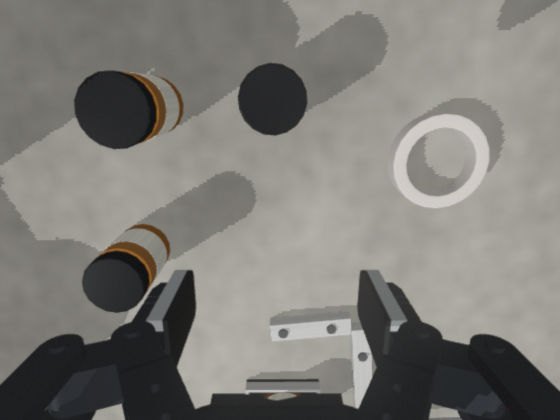

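Jar b's cap is at (272,99), giving (.568,.381), and it has not been disturbed. Jar d is at (115,109), jar c at (115,280) and the tape at (441,160).

```bash
python3 -m inch '[2.4,-0.1,0,0,2.4,-0.1,0,0,2.4,-0.1,0,0,0,0,3,0,0,0,3,0]' >/dev/null
python3 -m inch '[0,0,3,0,0,0,3,0,0,0,2.8,0,0,0,1.5,0,0,0,0.5,0]'
python3 -m inch '[0,0,0,0,0,0,0,0,0,0,0,0,0,0,0,0,0,0,0,0]'  -1 60 >/dev/null
python3 -m inch '[0,0,0,0,0,0,0,0,0,0,0,0,0,0,0,0,0,0,0,0]'
```

```text
clock: 17.42
tcp_pos: [0.5655, 0.38, 0.0323]
orientation: [-0.001, 0.719, 0.695, -0.003]
wrist_force: [-0.2, -0.6, -0.0]
finger_gap: 0.0686
grip_force: 0.0
clock: 18.25
tcp_pos: [0.5679, 0.3815, 0.0366]
orientation: [0.0, 0.719, 0.695, 0.0]
wrist_force: [-0.5, 0.1, 0.8]
finger_gap: 0.0489
grip_force: 62.0
```

```bash
python3 -m inch '[0,0,-3.6,0,0,0,-3.6,0,0,0,-3.6,0,0,0,-3.6,0,0,0,-3.6,0]' >/dev/null
python3 -m inch '[-1.7,-0.15,0,0,-3.6,-0.15,0,0,-3.6,-0.15,0,0,-3.6,-0.15,0,0,-3.6,-0.15,0,0]' >/dev/null
python3 -m inch '[-3.6,-0.15,0,0,-3.6,-0.15,0,0,-3.6,-0.15,0,0,-3.6,-0.15,0,0,-3.6,-0.15,0,0]' >/dev/null
python3 -m inch '[-3.6,-0.15,0,0,-3.6,-0.15,0,0,-3.6,-0.15,0,0,-3.6,-0.15,0,0,-3.6,-0.15,0,0]' >/dev/null
python3 -m inch '[-3.6,-0.15,0,0,-3.6,-0.15,0,0,-3.6,-0.15,0,0,-3.6,-0.15,0,0,-3.6,-0.15,0,0]' >/dev/null
python3 -m inch '[-3.6,-0.15,0,0,-1.7,-0.15,0,0,0,0,0,0,0,0,0,0,0,0,0,0]' >/dev/null
python3 -m inch '[0,0,0,0,0,0,0,0,0,0,0,0,0,0,0,0,0,0,0,0]'
python3 - <<'E'
from h import *
go(.5095,-.371,.1446,1.539)
E
```

```text
clock: 21.17
tcp_pos: [0.5087, -0.3704, 0.2166]
orientation: [0.0, 0.719, 0.695, 0.0]
wrist_force: [0.3, 0.3, -1.1]
finger_gap: 0.0489
grip_force: 62.6
clock 21.2 yaw0 1.537 turn -0.002 shift before turn [-0.06  0.08  7.2 ] after turn [-0.06  0.08  7.2 ]
```

```bash
python3 -m inch '[0,0.1,3,0,0,0,2.5,0,0,0,1.5,0,0,0,0.2,0,0,0,0,0]' >/dev/null
python3 -m inch '[0,0,0.3,0,0,0,0.3,0,0,0,0.3,0,0,0,0.3,0,0,0,0,0]'
python3 -m inch '[0,0,0.3,0,0,0,0.2,0,0,0,0.2,0,0,0,0,0,0,0,0,0]'
```

```text
clock: 22.0
tcp_pos: [0.5102, -0.3717, 0.1333]
orientation: [0.001, 0.719, 0.695, 0.0]
wrist_force: [1.0, 0.0, 5.3]
finger_gap: 0.0487
grip_force: 63.2
clock: 22.42
tcp_pos: [0.5103, -0.3719, 0.1295]
orientation: [0.003, 0.719, 0.695, -0.0]
wrist_force: [-2.1, 2.9, 19.6]
finger_gap: 0.0489
grip_force: 64.6
```

```bash
for i in 1; do python3 -m inch '[0,0,0,0,0,0,0,0,0,0,0,0,0,0,0,0,0,0,0,0]'; done >/dev/null
python3 -m inch '[0,0,0,0,0,0,0,0,0,0,0,0,0,0,0,0,0,0,0,0]'>/dev/null
python3 -m inch '[0,0,0,0,0,0,0,0,0,0,0,0,0,0,0,0,0,0,0,0]'
python3 -m inch '[0,0,-0.5,0,0,0,-1.5,0,0,0,-3,0,0,0,-3,0,0,0,-1,0]' >/dev/null
python3 -m inch '[3,0.4,0,0,3.5,0.4,0,0,3.5,0.4,0,0,3.5,0.4,0,0,3.5,0.4,0,0]' >/dev/null
python3 -m inch '[3.5,0.5,0,0,3.5,0.5,0,0,0,0,0,0,0,0,0,0,0,0,0,0]' >/dev/null
python3 -m inch '[0,0,0,0,0,0,0,0,0,0,0,0,0,0,0,0,0,0,0,0]'
python3 - <<'E'
from h import *
print(tray_top()); im,inf=wr(.006)
cv2.imwrite("pics/w5.png",im[:,:,::-1])
go(.5635,-.029,.042,1.539)
E
```

```text
clock: 23.67
tcp_pos: [0.5104, -0.3719, 0.1295]
orientation: [0.003, 0.719, 0.695, -0.0]
wrist_force: [-2.8, 2.9, 19.3]
finger_gap: 0.049
grip_force: 64.6
clock: 25.33
tcp_pos: [0.5477, -0.1329, 0.2152]
orientation: [0.0, 0.72, 0.694, -0.0]
wrist_force: [0.2, 0.7, -1.7]
finger_gap: 0.0486
grip_force: 62.6
[[ 0.5613 -0.098   0.006 ]
 [ 0.5663  0.0406  0.006 ]
 [ 0.5619 -0.0286  0.006 ]]
wrist [285.9   5.6] [246   0  89  10 629] [0.5648 0.0128 0.006 ]
wrist [263.4  65.2] [ 247   19   69   79 1717] [ 0.5561 -0.028   0.006 ]
wrist [255.8 132.7] [249 105  15  62 708] [ 0.5311 -0.0932  0.006 ]
wrist [268.1 304.8] [ 198  256  156  107 9669] [ 0.5424 -0.2778  0.006 ]
wrist [183.4 381.3] [    0   298   404   122 15520] [ 0.4566 -0.3393  0.006 ]
wrist [493.8 392.6] [ 429  348  131   72 4835] [ 0.7916 -0.3863  0.006 ]
clock 25.4 yaw0 1.535 turn -0.004 shift before turn [10.41  1.2  17.33] after turn [10.41  1.25 17.33]
```

View pics/w5.png

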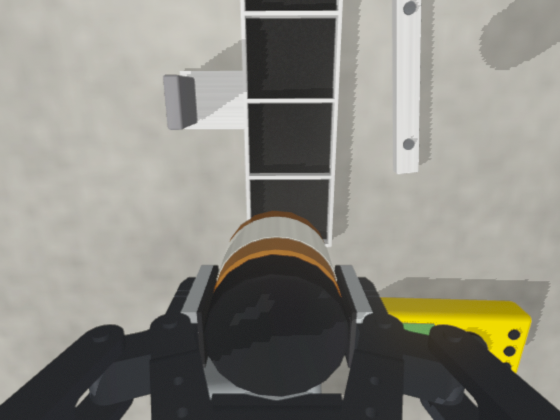

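The tray has not moved. The second compartment is at (290,58), so I'll place jar b.

```bash
python3 -m inch '[3.5,0.4,0,0,3.5,0.4,0,0,3.4,0.4,0,0,0,0,3,0,0,0,3,0]' >/dev/null
python3 -m inch '[0,0,3,0,0,0,3,0,0,0,2.5,0,0,0,1.5,0,0,0,0,0]' >/dev/null
python3 -m inch '[0,0,0.5,0,0,0,0.5,0,0,0,0.4,0,0,0,0,0,0,0,0,0]'
python3 -m inch '[0,0,0,0,0,0,0,0,0,0,0,0,0,0,0,0,0,0,0,0]' 0.5
python3 -m inch '[0,0,-3,0,0,0,-3,0,0,0,-3,0,0,0,-3,0,0,0,-3,0]'
python3 - <<'E'
from h import *
go(.4355,.175,.23,1.539)
E
```

```text
clock: 26.68
tcp_pos: [0.5638, -0.0288, 0.0419]
orientation: [0.0, 0.719, 0.695, 0.0]
wrist_force: [1.0, -0.0, -1.3]
finger_gap: 0.0491
grip_force: 62.6
clock: 27.1
tcp_pos: [0.5636, -0.0287, 0.0416]
orientation: [0.0, 0.719, 0.695, 0.0]
wrist_force: [0.6, -0.4, -0.9]
finger_gap: 0.064
grip_force: 0.0
clock: 27.52
tcp_pos: [0.5632, -0.0286, 0.1928]
orientation: [0.0, 0.719, 0.695, -0.0]
wrist_force: [0.6, 0.1, 0.3]
finger_gap: 0.0641
grip_force: 0.0
clock 27.5 yaw0 1.536 turn -0.003 shift before turn [ 19.9  -13.47  -3.72] after turn [ 19.95 -13.41  -3.72]
```

```bash
python3 -m inch '[0,0,-3,0,3.3,-2.2,0,0,3.3,-2.2,0,0,3.3,-2.3,0,0,3.3,-2.3,0,0]' 0.6 >/dev/null
python3 -m inch '[3.3,-2.2,0,0,3.3,-2.2,0,0,0,0,0,0,0,0,0,0,0,0,0,0]' >/dev/null
python3 -m inch '[0,0,0,0,0,0,0,0,0,0,0,0,0,0,0,0,0,0,0,0]'
python3 - <<'E'
from h import *
im,inf=wr(.078)
print([(c,plane("top",c,.078).round(4)) for c,s in blobs(eyes.read_camera("top"),45) if s[4]<800 and c[0]<375])
cv2.imwrite("pics/w6.png",im[:,:,::-1])
go(.436,.244,.05,1.539)
E
```

```text
clock: 28.77
tcp_pos: [0.4368, 0.1733, 0.2211]
orientation: [-0.0, 0.72, 0.694, -0.0]
wrist_force: [-0.1, -0.1, 0.9]
finger_gap: 0.0681
grip_force: 0.0
wrist [271.  101.3] [ 239   67   65   70 3516] [0.4361 0.2443 0.078 ]
wrist [280.4 374.5] [    0   271   560   149 32800] [0.4353 0.0344 0.078 ]
[(array([254.5, 235.3]), array([0.5595, 0.0376, 0.078 ])), (array([282. , 236.7]), array([ 0.5575, -0.0268,  0.078 ])), (array([309.3, 239.1]), array([ 0.5532, -0.0908,  0.078 ])), (array([336.8, 240.3]), array([ 0.5517, -0.1554,  0.078 ])), (array([182.5, 279.2]), array([0.4548, 0.2005, 0.078 ])), (array([154.2, 281.4]), array([0.4486, 0.2651, 0.078 ]))]
clock 28.9 yaw0 1.535 turn -0.004 shift before turn [ 7.04 -0.31 17.11] after turn [ 7.05 -0.29 17.11]
```

View pics/w6.png

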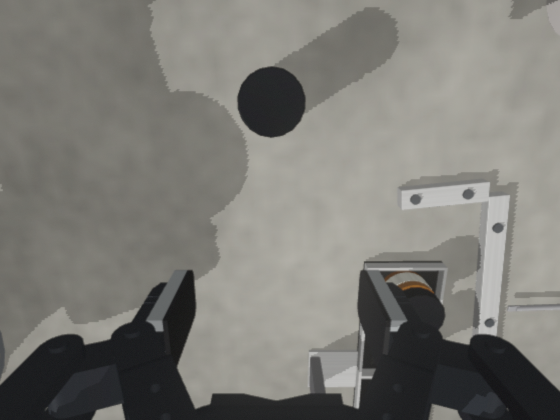

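Jar c is at (271,101), giving (.436,.244), and jar a stands in its compartment.

```bash
python3 -m inch '[2.4,-0.1,0,0,2.4,-0.1,0,0,2.3,-0.1,0,0,0,0,3,0,0,0,3,0]' >/dev/null
python3 -m inch '[0,0,3,0,0,0,3,0,0,0,3,0,0,0,2,0,0,0,0.8,0]' >/dev/null
python3 -m inch '[0,0,0,0,0,0,0,0,0,0,0,0,0,0,0,0,0,0,0,0]'  -1 60 >/dev/null
python3 -m inch '[0,0,0,0,0,0,0,0,0,0,0,0,0,0,0,0,0,0,0,0]'
python3 - <<'E'
from h import *
go(.5095,-.371,.235,1.539)
E
```

```text
clock: 30.53
tcp_pos: [0.4359, 0.2449, 0.0433]
orientation: [0.0, 0.719, 0.695, -0.0]
wrist_force: [1.4, 0.0, -1.1]
finger_gap: 0.0489
grip_force: 62.0
clock 30.5 yaw0 1.536 turn -0.003 shift before turn [-61.3    9.51 -19.17] after turn [-61.33   9.32 -19.17]
```

```bash
python3 -m inch '[0,0,-3.8,0,0,0,-3.8,0,0,0,-3.8,0,0,0,-3.8,0,0,0,-3.8,0]' >/dev/null
python3 -m inch '[-1.8,0.25,0,0,-3.6,0.55,0,0,-3.6,0.55,0,0,-3.6,0.55,0,0,-3.6,0.55,0,0]' >/dev/null
python3 -m inch '[-3.6,0.55,0,0,-3.6,0.55,0,0,-3.6,0.55,0,0,-3.6,0.55,0,0,-3.6,0.55,0,0]' >/dev/null
python3 -m inch '[-3.6,0.55,0,0,-3.6,0.55,0,0,-3.6,0.55,0,0,-3.6,0.55,0,0,-3.6,0.55,0,0]' >/dev/null
python3 -m inch '[-3.6,0.55,0,0,-3.6,0.55,0,0,-1.8,0.3,0,0,0,0,0,0,0,0,0,0]' >/dev/null
python3 -m inch '[0,0,0,0,0,0,0,0,0,0,0,0,0,0,0,0,0,0,0,0]'
python3 - <<'E'
from h import *
go(.5095,-.371,.1513,1.539)
im=eyes.read_camera("top")
print([(c,s[4],plane("top",c,.091).round(4)) for c,s in blobs(im,45) if c[0]<375])
cv2.imwrite("pics/t7.png",im[:,:,::-1])
E
```

```text
clock: 33.03
tcp_pos: [0.5081, -0.3691, 0.2337]
orientation: [0.0, 0.719, 0.695, -0.0]
wrist_force: [0.1, -0.2, -1.2]
finger_gap: 0.049
grip_force: 62.8
clock 33.0 yaw0 1.537 turn -0.002 shift before turn [-0.19  0.14  8.24] after turn [-0.19  0.14  8.24]
[(array([254.4, 235.3]), np.int32(625), array([0.5583, 0.0374, 0.091 ])), (array([282. , 236.6]), np.int32(614), array([ 0.5565, -0.0265,  0.091 ])), (array([309.4, 239.1]), np.int32(672), array([ 0.552, -0.09 ,  0.091])), (array([336.8, 240.3]), np.int32(667), array([ 0.5505, -0.1536,  0.091 ])), (array([104.3, 274. ]), np.int32(375), array([0.4631, 0.3758, 0.091 ])), (array([237.7, 403.1]), np.int32(481), array([0.1884, 0.0641, 0.091 ]))]
```

View pics/t7.png

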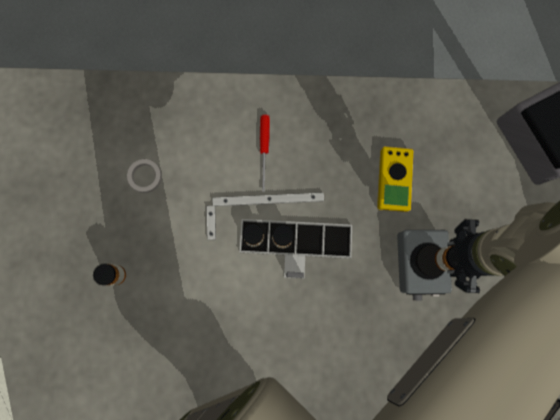

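The top view shows jars a and b in the tray at (254,235) and (282,237), and jar d still at (104,274). I'll press with jar c.

```bash
python3 -m inch '[-0.2,0.1,3,0,0,0,3,0,0,0,2,0,0,0,0.2,0,0,0,0,0]' >/dev/null
python3 -m inch '[0,0,0.3,0,0,0,0.3,0,0,0,0.3,0,0,0,0.3,0,0,0,0,0]'
python3 -m inch '[0,0,0.3,0,0,0,0.2,0,0,0,0.2,0,0,0,0,0,0,0,0,0]'
```

```text
clock: 33.92
tcp_pos: [0.5098, -0.3728, 0.1405]
orientation: [0.002, 0.719, 0.695, 0.0]
wrist_force: [1.3, -0.9, 5.2]
finger_gap: 0.0489
grip_force: 63.3
clock: 34.33
tcp_pos: [0.5099, -0.3729, 0.1362]
orientation: [0.003, 0.719, 0.695, -0.0]
wrist_force: [-2.3, 2.1, 17.3]
finger_gap: 0.0489
grip_force: 64.5
```

```bash
python3 -m inch '[0,0,0,0,0,0,0,0,0,0,0,0,0,0,0,0,0,0,0,0]' >/dev/null
python3 -m inch '[0,0,0,0,0,0,0,0,0,0,0,0,0,0,0,0,0,0,0,0]'>/dev/null
python3 -m inch '[0,0,0,0,0,0,0,0,0,0,0,0,0,0,0,0,0,0,0,0]'
python3 -m inch '[0,0,-0.5,0,0,0,-1.5,0,0,0,-3,0,0,0,-3,0,0,0,-1.2,0]' >/dev/null
python3 -m inch '[3,0.5,0,0,3.5,0.5,0,0,3.5,0.5,0,0,3.5,0.5,0,0,3.5,0.5,0,0]' >/dev/null
python3 -m inch '[0,0,0,0,0,0,0,0,0,0,0,0,0,0,0,0,0,0,0,0]'
python3 - <<'E'
from h import *
print(tray_top()); im,inf=wr(.006)
go(.5615,-.0975,.0485,1.539)
E
```

```text
clock: 35.58
tcp_pos: [0.5099, -0.3729, 0.1362]
orientation: [0.003, 0.719, 0.695, -0.0]
wrist_force: [-1.7, 2.3, 17.3]
finger_gap: 0.0489
grip_force: 64.5
clock: 36.83
tcp_pos: [0.5396, -0.2042, 0.2241]
orientation: [-0.0, 0.72, 0.694, -0.0]
wrist_force: [-0.2, -0.3, -0.5]
finger_gap: 0.049
grip_force: 62.8
[[ 0.5722 -0.2502  0.006 ]
 [ 0.5665  0.0403  0.006 ]
 [ 0.5644 -0.0283  0.006 ]
 [ 0.5598 -0.0967  0.006 ]
 [ 0.5582 -0.1652  0.006 ]]
wrist [297.9   3.3] [254   0  87   7 546] [ 0.5631 -0.056   0.006 ]
wrist [269.9  62.9] [ 254   17   65   76 1475] [ 0.5527 -0.0961  0.006 ]
wrist [262.9 131.9] [256 100  16  67 832] [ 0.5296 -0.1636  0.006 ]
wrist [224.7 358.7] [    0   265   404   155 31722] [ 0.448  -0.3953  0.006 ]
wrist [490.5 389. ] [ 429  341  131   79 5392] [ 0.7886 -0.4614  0.006 ]
clock 36.9 yaw0 1.534 turn -0.005 shift before turn [10.74  1.8  17.56] after turn [10.73  1.86 17.56]
```

```bash
python3 -m inch '[3.6,0.6,0,0,3.6,0.6,0,0,3.5,0.6,0,0,0,0,3,0,0,0,3,0]' >/dev/null
python3 -m inch '[0,0,3,0,0,0,3,0,0,0,2.5,0,0,0,1.5,0,0,0,0,0]' >/dev/null
python3 -m inch '[0,0,0.6,0,0,0,0.6,0,0,0,0.4,0,0,0,0,0,0,0,0,0]'
python3 -m inch '[0,0,0,0,0,0,0,0,0,0,0,0,0,0,0,0,0,0,0,0]' 0.5
python3 -m inch '[0,0,-3,0,0,0,-3,0,0,0,-3,0,0,0,-3,0,0,0,-3,0]'
python3 - <<'E'
from h import *
go(.464,.31,.23,1.539)
E
```

```text
clock: 38.18
tcp_pos: [0.5619, -0.0968, 0.0489]
orientation: [0.0, 0.719, 0.695, 0.0]
wrist_force: [0.7, 0.0, -1.7]
finger_gap: 0.0488
grip_force: 62.8
clock: 38.6
tcp_pos: [0.5617, -0.0967, 0.0486]
orientation: [0.0, 0.719, 0.695, 0.0]
wrist_force: [0.7, 0.5, 0.1]
finger_gap: 0.0639
grip_force: 0.0
clock: 39.02
tcp_pos: [0.5613, -0.0965, 0.1998]
orientation: [0.0, 0.719, 0.695, 0.0]
wrist_force: [0.1, -1.0, -0.8]
finger_gap: 0.0644
grip_force: 0.0
clock 39.0 yaw0 1.536 turn -0.003 shift before turn [ 40.29 -11.15  -3.02] after turn [ 40.32 -11.02  -3.02]
```

```bash
python3 -m inch '[0,0,-3,0,3.4,-1,0,0,3.4,-1,0,0,3.4,-1,0,0,3.4,-1,0,0]' 0.6 >/dev/null
python3 -m inch '[3.6,-1,0,0,3.6,-1,0,0,3.6,-1,0,0,3.6,-1,0,0,3.6,-1,0,0]' >/dev/null
python3 -m inch '[3.6,-1,0,0,3.6,-1,0,0,1.2,0,0,0,0,0,0,0,0,0,0,0]' >/dev/null
python3 -m inch '[0,0,0,0,0,0,0,0,0,0,0,0,0,0,0,0,0,0,0,0]'
python3 - <<'E'
from h import *
im,inf=wr(.091)
go(.465,.378,.057,1.539)
E
```

```text
clock: 40.68
tcp_pos: [0.466, 0.3061, 0.2283]
orientation: [0.0, 0.72, 0.694, 0.0]
wrist_force: [-0.0, -0.7, -0.9]
finger_gap: 0.0687
grip_force: 0.0
wrist [270.3  98.8] [ 237   64   68   71 3729] [0.4651 0.3791 0.091 ]
wrist [272.2 377.4] [    0   271   560   149 31803] [0.4646 0.1719 0.091 ]
clock 40.7 yaw0 1.535 turn -0.004 shift before turn [ 7.16 -0.35 17.13] after turn [ 7.17 -0.32 17.13]
```

```bash
python3 -m inch '[2.45,-0.1,0,0,2.4,-0.1,0,0,2.4,-0.1,0,0,0,0,3,0,0,0,3,0]' >/dev/null
python3 -m inch '[0,0,3,0,0,0,3,0,0,0,3,0,0,0,2,0,0,0,0.6,0]' >/dev/null
python3 -m inch '[0,0,0,0,0,0,0,0,0,0,0,0,0,0,0,0,0,0,0,0]'  -1 60 >/dev/null
python3 -m inch '[0,0,0,0,0,0,0,0,0,0,0,0,0,0,0,0,0,0,0,0]'
python3 - <<'E'
from h import *
go(.5095,-.371,.245,1.539)
E
```

```text
clock: 42.4
tcp_pos: [0.4652, 0.3796, 0.0524]
orientation: [0.0, 0.719, 0.695, 0.0]
wrist_force: [-0.1, -0.5, -0.0]
finger_gap: 0.0489
grip_force: 62.0
clock 42.4 yaw0 1.536 turn -0.003 shift before turn [-74.85   7.05 -19.26] after turn [-74.88   6.82 -19.26]
```

```bash
python3 -m inch '[0,0,-3.8,0,0,0,-3.8,0,0,0,-3.8,0,0,0,-3.8,0,0,0,-3.8,0]' >/dev/null
python3 -m inch '[-1.5,0.3,0,0,-3.6,0.3,0,0,-3.6,0.3,0,0,-3.6,0.3,0,0,-3.6,0.3,0,0]' >/dev/null
python3 -m inch '[-3.6,0.3,0,0,-3.6,0.3,0,0,-3.6,0.3,0,0,-3.6,0.3,0,0,-3.6,0.3,0,0]' >/dev/null
python3 -m inch '[-3.6,0.3,0,0,-3.6,0.3,0,0,-3.6,0.3,0,0,-3.6,0.3,0,0,-3.6,0.3,0,0]' >/dev/null
python3 -m inch '[-3.6,0.3,0,0,-3.6,0.3,0,0,-3.6,0.3,0,0,-3.6,0.4,0,0,-3.6,0.4,0,0]' >/dev/null
python3 -m inch '[-3.6,0.3,0,0,-1.5,0.4,0,0,0,0,0,0,0,0,0,0,0,0,0,0]' >/dev/null
python3 -m inch '[0,0,0,0,0,0,0,0,0,0,0,0,0,0,0,0,0,0,0,0]'
python3 - <<'E'
from h import *
go(.5095,-.371,.1604,1.539)
E
```

```text
clock: 45.32
tcp_pos: [0.508, -0.3719, 0.2426]
orientation: [0.0, 0.719, 0.695, -0.0]
wrist_force: [1.2, 0.1, -1.8]
finger_gap: 0.0485
grip_force: 62.9
clock 45.3 yaw0 1.537 turn -0.002 shift before turn [0.1  0.14 8.22] after turn [0.1  0.14 8.22]
```

```bash
python3 -m inch '[0.1,0.1,3,0,0,0,3,0,0,0,2,0,0,0,0.2,0,0,0,0,0]' >/dev/null
python3 -m inch '[0,0,0.3,0,0,0,0.3,0,0,0,0.3,0,0,0,0.3,0,0,0,0,0]'
python3 -m inch '[0,0,0.3,0,0,0,0.2,0,0,0,0.2,0,0,0,0,0,0,0,0,0]'
python3 -m inch '[0,0,0,0,0,0,0,0,0,0,0,0,0,0,0,0,0,0,0,0]' >/dev/null
python3 -m inch '[0,0,0,0,0,0,0,0,0,0,0,0,0,0,0,0,0,0,0,0]'>/dev/null
python3 -m inch '[0,0,0,0,0,0,0,0,0,0,0,0,0,0,0,0,0,0,0,0]'
```

```text
clock: 46.15
tcp_pos: [0.5098, -0.3724, 0.1495]
orientation: [0.002, 0.719, 0.695, 0.0]
wrist_force: [0.7, -0.7, 3.9]
finger_gap: 0.0492
grip_force: 63.3
clock: 46.57
tcp_pos: [0.5099, -0.3725, 0.1452]
orientation: [0.003, 0.719, 0.695, 0.0]
wrist_force: [-3.0, 1.3, 17.2]
finger_gap: 0.0488
grip_force: 64.6
clock: 47.82
tcp_pos: [0.5099, -0.3725, 0.1452]
orientation: [0.003, 0.719, 0.695, 0.0]
wrist_force: [-3.4, 0.9, 17.1]
finger_gap: 0.0489
grip_force: 64.6
```

```bash
python3 -m inch '[0,0,-0.5,0,0,0,-1.5,0,0,0,-3,0,0,0,-3,0,0,0,-1.2,0]' >/dev/null
python3 -m inch '[3,0.7,0,0,3.5,0.7,0,0,3.5,0.7,0,0,0,0,0,0,0,0,0,0]' >/dev/null
python3 -m inch '[0,0,0,0,0,0,0,0,0,0,0,0,0,0,0,0,0,0,0,0]'
python3 - <<'E'
from h import *
print(tray_top()); im,inf=wr(.006)
go(.5597,-.1655,.0576,1.539)
E
```

```text
clock: 49.07
tcp_pos: [0.5331, -0.2731, 0.2331]
orientation: [-0.0, 0.72, 0.694, -0.0]
wrist_force: [0.1, 1.1, -2.0]
finger_gap: 0.0486
grip_force: 62.9
[[ 0.5665  0.0406  0.006 ]
 [ 0.5649 -0.0285  0.006 ]
 [ 0.5621 -0.0975  0.006 ]
 [ 0.5582 -0.1652  0.006 ]]
wrist [298.3   4.3] [259   0  85   8 511] [ 0.5606 -0.1235  0.006 ]
wrist [271.7  60.4] [ 260   17   53   75 1286] [ 0.5464 -0.1636  0.006 ]
wrist [269.1 363.7] [    0   266   560   154 41387] [ 0.5303 -0.4751  0.006 ]
clock 49.2 yaw0 1.535 turn -0.004 shift before turn [10.82  2.27 17.56] after turn [10.81  2.31 17.56]
```

```bash
python3 -m inch '[3.6,0.8,0,0,3.6,0.8,0,0,3.6,0.7,0,0,0,0,3,0,0,0,3,0]' >/dev/null
python3 -m inch '[0,0,3,0,0,0,3,0,0,0,2.5,0,0,0,1.5,0,0,0,0,0]' >/dev/null
python3 -m inch '[0,0,0.6,0,0,0,0.6,0,0,0,0.4,0,0,0,0,0,0,0,0,0]'
python3 -m inch '[0,0,0,0,0,0,0,0,0,0,0,0,0,0,0,0,0,0,0,0]' 0.5
python3 -m inch '[0,0,-3,0,0,0,-3,0,0,0,-3,0,0,0,-3,0,0,0,-3,0]' >/dev/null
python3 -m inch '[-3.5,-1,0,0,-3.5,-1,0,0,-3.5,-1,0,0,-3.5,-1,0,0,-3.5,-1,0,0]'
python3 - <<'E'
from h import *
im=eyes.read_camera("top"); print(tray_top())
cv2.imwrite("pics/t8.png",cv2.resize(im[180:290,195:375,::-1],None,fx=4.4,fy=4.4,interpolation=cv2.INTER_CUBIC))
E
```

```text
clock: 50.42
tcp_pos: [0.5605, -0.1653, 0.0579]
orientation: [0.0, 0.719, 0.695, 0.0]
wrist_force: [-0.3, 0.4, -2.3]
finger_gap: 0.0489
grip_force: 63.0
clock: 50.83
tcp_pos: [0.5603, -0.1652, 0.0576]
orientation: [0.0, 0.719, 0.695, 0.0]
wrist_force: [0.9, 0.9, 0.7]
finger_gap: 0.0639
grip_force: 0.0
clock: 51.67
tcp_pos: [0.5035, -0.3396, 0.2077]
orientation: [0.0, 0.719, 0.695, 0.0]
wrist_force: [0.6, -0.2, 0.2]
finger_gap: 0.0639
grip_force: 0.0
[[ 0.5665  0.0406  0.006 ]
 [ 0.5647 -0.0285  0.006 ]
 [ 0.5623 -0.0977  0.006 ]
 [ 0.5607 -0.168   0.006 ]]
```

View pics/t8.png

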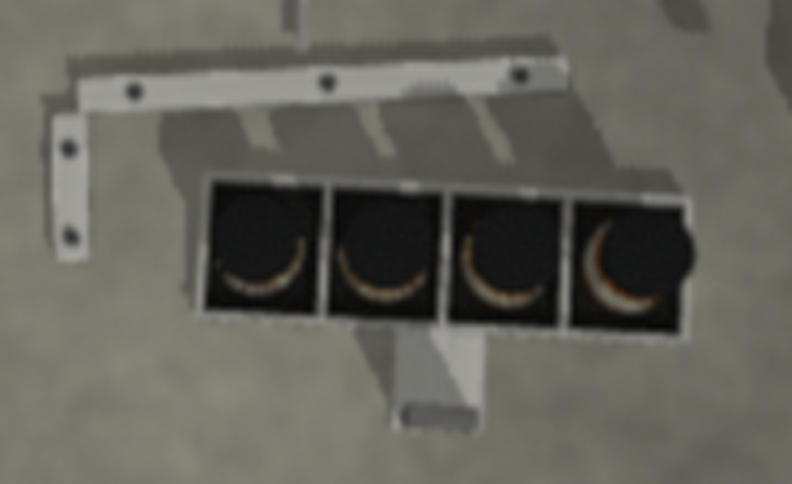

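All four jars stand in their compartments. The long stop's inner face runs about (80,113) to (565,88), while the tray's lip slopes the other way, so the carrier needs roughly a 5° turn. I'll take a closer wrist view over the corner.

```bash
python3 -m inch '[3.6,0.5,-0.6,0,3.6,0.5,-0.6,0,3.6,0.5,0,0,3.6,0.5,0,0,3.6,0.5,0,0]' >/dev/null
python3 -m inch '[3.6,0.3,0,0,3.6,0.3,0,0,3.6,0.3,0,0,3.6,0.3,0,0,3.6,0.3,0,0]' >/dev/null
python3 -m inch '[3.6,0.5,0,0,2,0.5,0,0,0,0,0,0,0,0,0,0,0,0,0,0]' >/dev/null
python3 -m inch '[0,0,0,0,0,0,0,0,0,0,0,0,0,0,0,0,0,0,0,0]'
python3 - <<'E'
from h import *
import pickle
inf=eyes.camera_info("wrist"); im=eyes.read_camera("wrist"); pickle.dump((inf,im),open("w9.pkl","wb"))
cv2.imwrite("pics/w9.png",cv2.resize(im[:,:,::-1],None,fx=1.42,fy=1.42,interpolation=cv2.INTER_CUBIC))
E
```

```text
clock: 53.43
tcp_pos: [0.5686, 0.0751, 0.2194]
orientation: [0.0, 0.72, 0.694, 0.0]
wrist_force: [-0.3, 0.4, 0.3]
finger_gap: 0.0642
grip_force: 0.0
```

View pics/w9.png

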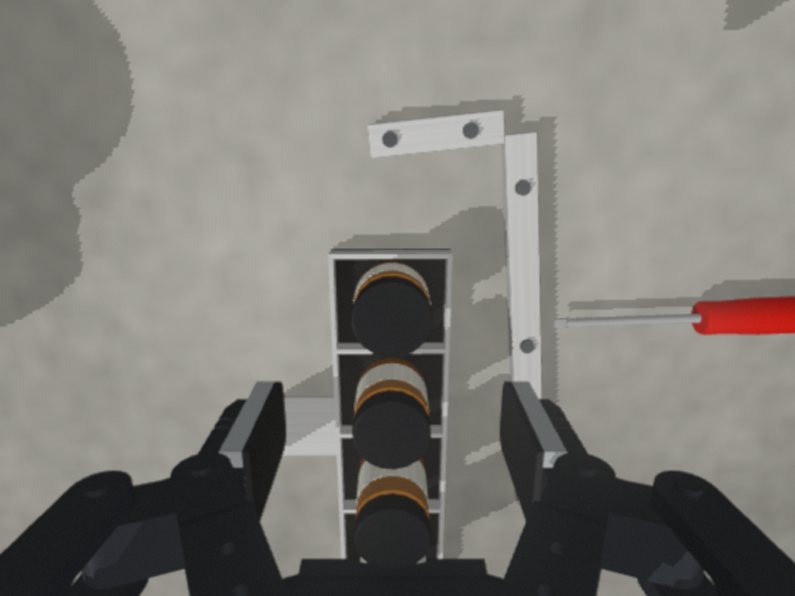

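Stop screws: the long bar's are at (523,187) and (527,346) in the enlarged view, the short bar's at (390,138) and (471,130). The tray's +y lip is at (330–452,252).

```bash
python3 - <<'E'
from h import *
import pickle
inf,im=pickle.load(open("w9.pkl","rb"))
W=lambda u,v,z:plane("wrist",(u/1.42,v/1.42),z,inf)[:2]
T=lambda u,v,z:plane("top",(u/4.4+195,v/4.4+180),z)[:2]
ang=lambda a,b:np.degrees(np.arctan2(*(a-b)[::-1]))
a,b,c,d=W(523,187,.014),W(527,346,.014),W(390,138,.014),W(471,130,.014)
print("wrist long",a,b,ang(a,b),"short",c,d,ang(d,c)+90)
a2,b2,m2,c2,d2=T(134,91,.014),T(520,75,.014),T(327,82,.014),T(69,236,.014),T(69,148,.014)
print("top long",a2,m2,b2,ang(a2,b2),"short",c2,d2,ang(d2,c2)+90)
e1=W(505,137,.014),W(512,385,.0); print("inner edge",e1,ang(*e1))
print("short inner face",W(372,157,0),W(505,142,0))
print("tray +y lip outer corners",W(330,250,.016),W(452,250,.016), "right edge", W(452,250,.016),W(445,520,.016),"top",T(210,178,.016),T(692,197,.016),ang(T(210,178,.016),T(692,197,.016)))
print("handle top centre",T(440,416,.062), "ends",T(400,412,.062),T(482,416,.062))
h=T(440,416,.062); go(h[0],h[1],.2,1.539)
E
```

```text
wrist long [0.65351231 0.1153127 ] [0.66091144 0.00503586] 93.83855862168211 short [0.56994577 0.14820687] [0.62003015 0.15112893] 93.33900550573576
top long [0.65112175 0.11490204] [0.65868423 0.00537199] [ 0.66512118 -0.10466669] 93.6481696824353 short [0.56769835 0.14838785] [0.6176353  0.15041947] 92.32971671987116
inner edge (array([0.64110625, 0.14624135]), array([ 0.65477324, -0.03261982])) 94.36954744528396
short inner face [0.55769931 0.13651602] [0.64408907 0.1427987 ]
tray +y lip outer corners [0.52789512 0.07923412] [0.60807324 0.07635676] right edge [0.60807324 0.07635676] [ 0.6024755  -0.14066099] top [0.60193553 0.0701265 ] [ 0.59677262 -0.20242676] 88.91478912658886
handle top centre [ 0.47059438 -0.05922779] ends [ 0.47230605 -0.03784359] [ 0.47101745 -0.0816595 ]
clock 53.5 yaw0 1.535 turn -0.004 shift before turn [-13.78  -9.31   1.93] after turn [-13.75  -9.37   1.93]
```

```bash
python3 -m inch '[-3.4,-2.3,0,0,-3.4,-2.3,0,0,-3.4,-2.3,0,0,-3.4,-2.3,0,0,0,0,0,0]' 0.2 >/dev/null
python3 -m inch '[0,0,0,0,0,0,0,0,0,0,0,0,0,0,0,0,0,0,0,0]'
python3 - <<'E'
from h import *
im=eyes.read_camera("wrist")
cv2.imwrite("pics/w10.png",im[:,:,::-1])
go(.4722,-.059,.034,1.539)
E
```

```text
clock: 54.32
tcp_pos: [0.4724, -0.056, 0.2192]
orientation: [-0.0, 0.719, 0.695, -0.0]
wrist_force: [-0.0, 0.4, 0.2]
finger_gap: 0.0516
grip_force: 0.0
clock 54.4 yaw0 1.538 turn -0.001 shift before turn [-0.29 -0.   18.51] after turn [-0.29 -0.   18.51]
```

View pics/w10.png

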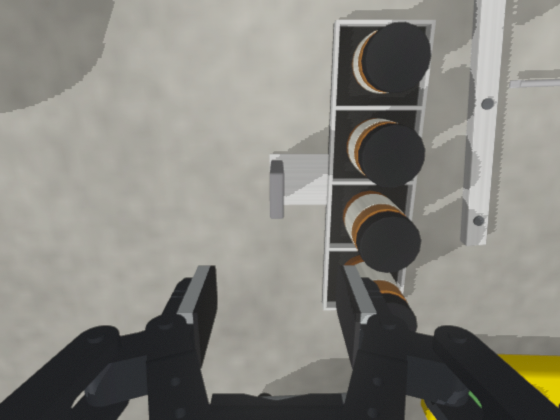

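The handle plate is at (277,190) and jar d at (388,240), lower right. I'll check the handle by ray before descending.

```bash
python3 - <<'E'
from h import *
inf=eyes.camera_info("wrist")
for q in((270,190),(284,190),(277,163),(277,217)): print(q,plane("wrist",q,.062,inf).round(4))
print(plane("wrist",(405,240),.095,inf),plane("wrist",(388,240),.095,inf))
E
```

```text
(270, 190) [ 0.4674 -0.0542  0.062 ]
(284, 190) [ 0.4788 -0.0546  0.062 ]
(277, 163) [ 0.4738 -0.0322  0.062 ]
(277, 217) [ 0.4724 -0.0777  0.062 ]
[ 0.56859666 -0.08764377  0.095     ] [ 0.5557841  -0.08722503  0.095     ]
```

```bash
python3 -m inch '[0,0,3.5,0,0,0,3.5,0,0,0,3.5,0,0,0,3,0,0,0,2.5,0]' >/dev/null
python3 -m inch '[0,0,1.5,0,0,0,1,0,0,0,0,0,0,0,0,0,0,0,0,0]'
python3 -m inch '[0,0,0,0,0,0,0,0,0,0,0,0,0,0,0,0,0,0,0,0]' -1 60
python3 -m inch '[0,0,0,0,0,0,0,0,0,0,0,0,0,0,0,0,0,0,0,0]'
python3 -m inch '[0,0,0,-0.02,0,0,0,-0.02,0,0,0,-0.02,0,0,0,-0.02,0,0,0,-0.014]'
python3 -m inch '[0,0,0,0,0,0,0,0,0,0,0,0,0,0,0,0,0,0,0,0]'
```

```text
clock: 55.2
tcp_pos: [0.4726, -0.0568, 0.0349]
orientation: [0.0, 0.719, 0.695, 0.0]
wrist_force: [1.0, -0.1, 0.4]
finger_gap: 0.0513
grip_force: 0.0
clock: 55.62
tcp_pos: [0.4726, -0.0572, 0.0351]
orientation: [0.001, 0.719, 0.695, 0.0]
wrist_force: [0.5, 1.1, 6.3]
finger_gap: 0.011
grip_force: 59.7
clock: 56.03
tcp_pos: [0.4726, -0.0571, 0.0351]
orientation: [0.001, 0.719, 0.695, 0.0]
wrist_force: [0.4, 0.9, 6.5]
finger_gap: 0.0111
grip_force: 59.8
clock: 56.45
tcp_pos: [0.473, -0.0581, 0.0351]
orientation: [0.001, 0.686, 0.727, 0.0]
wrist_force: [0.1, -2.6, 6.0]
finger_gap: 0.011
grip_force: 59.8
clock: 56.87
tcp_pos: [0.473, -0.058, 0.0352]
orientation: [0.002, 0.686, 0.727, 0.0]
wrist_force: [0.1, -2.2, 5.4]
finger_gap: 0.0113
grip_force: 59.7
```

```bash
python3 -m inch '[0.1,0.1,0,0,0.3,0.3,0,0,0.4,0.4,0,0,0.4,0.4,0,0,0.4,0.4,0,0]' 
python3 -m inch '[0.4,0.4,0,0,0.4,0.4,0,0,0.4,0.4,0,0,0.4,0.4,0,0,0.4,0.4,0,0]' 
python3 -m inch '[0.4,0.3,0,0,0.2,0.1,0,0,0.1,0,0,0,0,0,0,0,0,0,0,0]'
python3 - <<'E'
from h import *
im=eyes.read_camera("wrist")[:,:,::-1]
im2=eyes.read_camera("top")[165:285,185:365,::-1]
cv2.imwrite("pics/m11.png",np.vstack([cv2.resize(im[:300,200:],(520,300*520//360))[:270],cv2.resize(im2,(520,320),interpolation=cv2.INTER_CUBIC)]))
E
```

```text
clock: 57.28
tcp_pos: [0.4862, -0.0418, 0.0351]
orientation: [0.001, 0.687, 0.727, -0.002]
wrist_force: [-6.3, -8.0, 11.4]
finger_gap: 0.0114
grip_force: 60.6
clock: 57.7
tcp_pos: [0.5049, -0.0206, 0.0351]
orientation: [0.001, 0.687, 0.727, -0.002]
wrist_force: [-6.3, -7.3, 10.7]
finger_gap: 0.0111
grip_force: 60.7
clock: 58.12
tcp_pos: [0.5098, -0.0133, 0.0351]
orientation: [0.001, 0.687, 0.727, -0.001]
wrist_force: [-1.5, -6.1, 7.0]
finger_gap: 0.0115
grip_force: 60.1
```

View pics/m11.png

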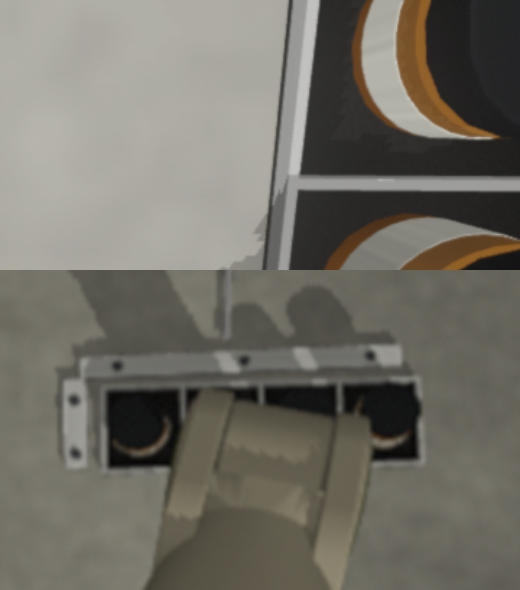

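Both views show the carrier nearly parallel to the stops, still about 1 cm short of each. The left gap in the lower panel runs x=87 to 102 and the upper gap y≈377 to 390. I'll close in slowly, watching the force.

```bash
python3 -m inch '[0,0.2,0,-0.005,0,0.2,0,0,0,0.15,0,0,0,0.1,0,0,0,0,0,0]' | grep -v -e grip -e gap
python3 -m inch '[0,0.1,0,0,0,0.1,0,0,0,0,0,0,0,0,0,0,0,0,0,0]' | grep -v -e grip -e gap
python3 -m inch '[0,0.1,0,0,0,0.1,0,0,0,0,0,0,0,0,0,0,0,0,0,0]' | grep -v -e grip -e gap
python3 -m inch '[0,0.1,0,0,0,0.1,0,0,0,0,0,0,0,0,0,0,0,0,0,0]' | grep -v -e grip -e gap
```

```text
clock: 58.63
tcp_pos: [0.5129, -0.0123, 0.0351]
orientation: [-0.001, 0.685, 0.729, -0.002]
wrist_force: [-12.6, -4.3, 17.2]
clock: 59.05
tcp_pos: [0.5145, -0.012, 0.0351]
orientation: [-0.001, 0.685, 0.729, -0.002]
wrist_force: [-12.0, -3.4, 18.5]
clock: 59.47
tcp_pos: [0.5164, -0.0116, 0.0351]
orientation: [-0.001, 0.685, 0.729, -0.002]
wrist_force: [-13.3, -3.5, 17.6]
clock: 59.88
tcp_pos: [0.5182, -0.0114, 0.0351]
orientation: [-0.002, 0.684, 0.729, -0.002]
wrist_force: [-13.2, -2.3, 17.5]
```

```bash
python3 -m inch '[0,0.1,-0.1,0,0,0.1,0,0,0,0,0,0,0,0,0,0,0,0,0,0]' | grep -v -e grip -e gap
python3 -m inch '[0,0.1,0,0,0,0.1,0,0,0,0,0,0,0,0,0,0,0,0,0,0]' | grep -v -e grip -e gap
python3 -m inch '[0,0.1,0,0,0,0.1,0,0,0,0,0,0,0,0,0,0,0,0,0,0]' | grep -v -e grip -e gap
```

```text
clock: 60.3
tcp_pos: [0.5196, -0.0115, 0.0351]
orientation: [-0.002, 0.684, 0.729, -0.003]
wrist_force: [-12.2, -3.9, 11.4]
clock: 60.72
tcp_pos: [0.5196, -0.0115, 0.0352]
orientation: [-0.003, 0.684, 0.729, -0.004]
wrist_force: [-18.5, -5.8, 17.8]
clock: 61.13
tcp_pos: [0.5198, -0.0117, 0.0351]
orientation: [-0.004, 0.684, 0.729, -0.006]
wrist_force: [-24.2, -7.4, 20.8]
```

```bash
python3 -m inch '[0,-0.2,-0.1,0,0.2,0,0,0,0.2,0,0,0,0.2,0,0,0,0,0,0,0]' | grep -v -e grip -e gap
python3 -m inch '[0.1,0,0,0,0.1,0,0,0,0,0,0,0,0,0,0,0,0,0,0,0]' | grep -v -e grip -e gap
python3 -m inch '[0.1,0,0,0,0.1,0,0,0,0,0,0,0,0,0,0,0,0,0,0,0]' | grep -v -e grip -e gap
python3 -m inch '[0.1,0,0,0,0.1,0,0,0,0,0,0,0,0,0,0,0,0,0,0,0]' | grep -v -e grip -e gap
```

```text
clock: 61.55
tcp_pos: [0.519, -0.0087, 0.0354]
orientation: [-0.001, 0.685, 0.728, -0.008]
wrist_force: [-17.2, -18.5, 11.1]
clock: 61.97
tcp_pos: [0.5187, -0.0074, 0.0354]
orientation: [-0.001, 0.685, 0.728, -0.008]
wrist_force: [-17.9, -20.0, 10.5]
clock: 62.38
tcp_pos: [0.5185, -0.0056, 0.0354]
orientation: [-0.001, 0.686, 0.728, -0.008]
wrist_force: [-18.8, -21.0, 11.8]
clock: 62.8
tcp_pos: [0.5183, -0.0037, 0.0354]
orientation: [-0.001, 0.686, 0.728, -0.008]
wrist_force: [-19.2, -21.6, 11.2]
```

```bash
python3 -m inch '[0.1,0,0,0,0.1,0,0,0,0,0,0,0,0,0,0,0,0,0,0,0]' | grep -v -e grip -e gap
python3 -m inch '[0.1,0,0,0,0.1,0,0,0,0,0,0,0,0,0,0,0,0,0,0,0]' | grep -v -e grip -e gap
python3 -m inch '[0.1,0,0,0,0.1,0,0,0,0,0,0,0,0,0,0,0,0,0,0,0]' | grep -v -e grip -e gap
```

```text
clock: 63.22
tcp_pos: [0.5181, -0.0018, 0.0354]
orientation: [-0.001, 0.686, 0.728, -0.008]
wrist_force: [-19.1, -21.5, 12.0]
clock: 63.63
tcp_pos: [0.518, -0.0008, 0.0354]
orientation: [-0.0, 0.686, 0.728, -0.009]
wrist_force: [-19.2, -25.2, 11.1]
clock: 64.05
tcp_pos: [0.518, -0.0007, 0.0354]
orientation: [0.001, 0.686, 0.727, -0.011]
wrist_force: [-19.3, -32.9, 11.0]
```

```bash
python3 - <<'E'
from h import *
print(get_state()["ft_torque"].round(2))
im2=eyes.read_camera("top")[175:275,190:350,::-1]
cv2.imwrite("pics/m12.png",cv2.resize(im2,None,fx=5,fy=5,interpolation=cv2.INTER_CUBIC))
E
```

```text
[-5.39  2.67  0.19]
```

View pics/m12.png

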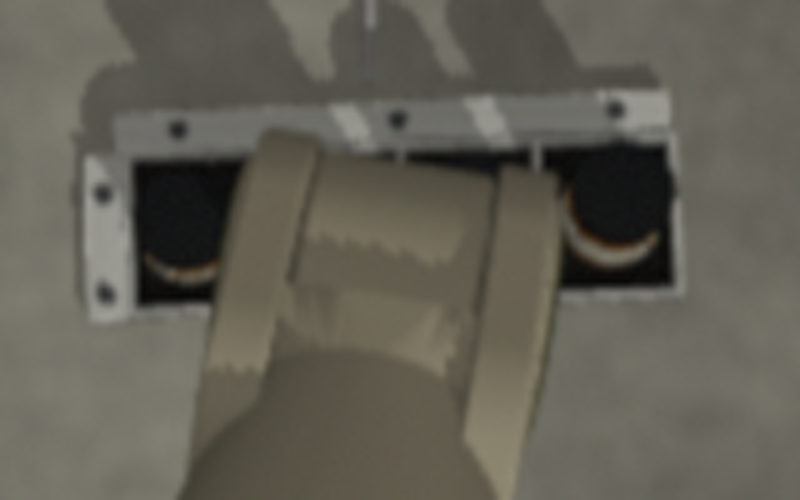

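The tray now lies against both bars to within what this view resolves (bar and lip edges near (130,155) and (668,132)). I'll relax the push and release. Then I'll press the plate forward with one finger to seat the long side, and look closely.

```bash
python3 -m inch '[-0.15,-0.05,0,0,-0.1,-0.05,0,0,0,0,0,0,0,0,0,0,0,0,0,0]' | grep -v -e grip -e gap
python3 -m inch '[0,0,0,0,0,0,0,0,0,0,0,0,0,0,0,0,0,0,0,0]' -0.5
python3 -m inch '[0,0.2,0,0,0,0.2,0,0,0,0.1,0,0,0,0,0,0,0,0,0,0]'| grep -v grip
```

```text
clock: 64.52
tcp_pos: [0.518, -0.0007, 0.0354]
orientation: [-0.0, 0.686, 0.728, -0.008]
wrist_force: [-15.4, -22.3, 8.6]
clock: 64.93
tcp_pos: [0.5223, 0.0047, 0.0357]
orientation: [-0.001, 0.684, 0.729, -0.001]
wrist_force: [-4.1, -3.4, 1.3]
finger_gap: 0.0215
grip_force: 2.4
clock: 65.35
tcp_pos: [0.5229, 0.0046, 0.0354]
orientation: [-0.003, 0.684, 0.729, -0.005]
wrist_force: [-16.2, -6.8, 11.0]
finger_gap: 0.0213
```

```bash
python3 -m inch '[0,0.2,0,0,0,0.2,0,0,0,0.1,0,0,0,0,0,0,0,0,0,0]'| grep -v grip
python3 -m inch '[0,-0.3,0,0,0,-0.4,0,0,0,-0.4,0,0,0,-0.3,0,0,0,0,0,0]' 0| grep -v grip
python3 -m inch '[0,0,-1,0,0,0,-3,0,0,0,-3,0,0,0,-3,0,0,0,-3,0]' 0.2>/dev/null
python3 -m inch '[-1,0,-3,0,-3,0.5,0,0,-3,0.5,0,0,-3,0.5,0,0,-3,0.5,0,0]' >/dev/null
python3 -m inch '[-3,0.5,0,0,-3,0.5,0,0,-3,0.5,0,0,0,0.5,0,0,0,0,0,0]' | grep -v grip
python3 - <<'E'
from h import *
im=eyes.read_camera("top")
a=cv2.resize(im[180:270,185:350,::-1],None,fx=4.8,fy=4.8,interpolation=cv2.INTER_CUBIC)
cv2.imwrite("pics/m13.png",a)
cv2.imwrite("w13.png",eyes.read_camera("wrist")[:,:,::-1])
E
```

```text
clock: 65.77
tcp_pos: [0.5233, 0.0051, 0.0343]
orientation: [-0.006, 0.684, 0.729, -0.008]
wrist_force: [-25.3, -7.9, 14.8]
finger_gap: 0.0213
clock: 66.18
tcp_pos: [0.5197, 0.0048, 0.0365]
orientation: [0.0, 0.684, 0.73, 0.0]
wrist_force: [0.4, -0.6, 0.7]
finger_gap: 0.0426
clock: 67.43
tcp_pos: [0.5747, -0.2143, 0.1967]
orientation: [0.001, 0.685, 0.729, 0.0]
wrist_force: [-0.1, 0.6, -0.2]
finger_gap: 0.0512
```

View pics/m13.png

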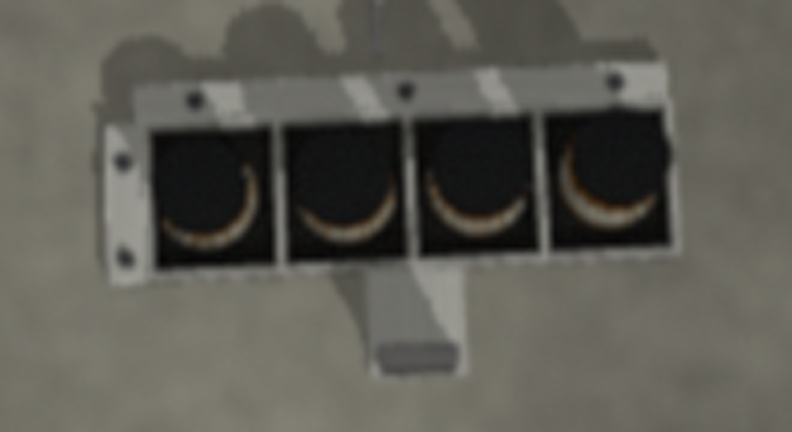

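Top view: the carrier sits square in the corner, with all four jars in it and no visible gap along either bar. I have now viewed more pictures than the 14 allowed, so the last check is numeric: brightness profiles across the two joints, from wrist views.

```bash
python3 -m inch '[3.4,0.3,-0.5,0,3.4,0.3,-0.5,0,3.4,0.3,-0.5,0,3.4,0.3,-0.5,0,0,0,0,0]' >/dev/null
python3 -m inch '[0,0,0,0,0,0,0,0,0,0,0,0,0,0,0,0,0,0,0,0]' | head -2
cat > prof.py <<'E'
from h import *
from scipy.ndimage import map_coordinates
inf=eyes.camera_info("wrist"); g=cv2.cvtColor(eyes.read_camera("wrist"),cv2.COLOR_RGB2GRAY).astype(float)
th=np.radians(93.6); ey=np.array([np.cos(th),np.sin(th)]); ex=np.array([ey[1],-ey[0]])
f=210/np.tan(np.radians(inf["fovy"]/2)); M=rot(inf["orientation"])
def px(P):
    c=(np.c_[P,np.full(len(P),.015)]-inf["xyz"])@M; return c[:,1]/c[:,2]*f+inf["cy"], c[:,0]/c[:,2]*f+inf["cx"]
C=.0*ex
for yp in np.arange(-.16,.10,.02):
    s=np.arange(.635,.680,.001); P=s[:,None]*ex+yp*ey; r,c=px(P)
    if r.min()<0 or r.max()>260: continue
    print("y'=%.2f x'=.635.."%yp,map_coordinates(g,[r,c],order=1).astype(int))
for xp in np.arange(.57,.645,.02):
    s=np.arange(.085,.125,.001); P=xp*ex+s[:,None]*ey; r,c=px(P)
    if r.min()<0 or r.max()>300: continue
    print("x'=%.2f y'=.085.."%xp,map_coordinates(g,[r,c],order=1).astype(int))
E
python3 prof.py
python3 -m inch '[3.4,0,0,0,3.4,0,0,0,3.4,0,0,0,0,0,0,0,0,0,0,0]' >/dev/null
python3 -m inch '[0,0,0,0,0,0,0,0,0,0,0,0,0,0,0,0,0,0,0,0]' | head -2
python3 prof.py
```

```text
clock: 68.37
tcp_pos: [0.5768, -0.0769, 0.216]
y'=-0.16 x'=.635.. [ 51  51  50  50  50  51  51  51  51  52  52  52  52  52  53  54  86 151
 197 203 202 202 202 203 202 200 200 202 204 205 204 202 201 197 172 138
 130 129 130 130 130 131 136 146 151 151]
y'=-0.14 x'=.635.. [ 57  76  92  96  90  73  61  51  49  69 101 112 136 159 162 163 165 167
 167 166 166 164 161 156 154 153 155 159 166 169 168 176 190 193 173 131
 131 132 131 131 131 131 130 130 131 137]
y'=-0.12 x'=.635.. [ 46  45  47  46  46  46  47  47  51  72  96 113 138 158 161 158 163 166
 166 166 166 167 166 166 164 163 163 165 168 169 167 166 165 166 158 137
 133 134 134 134 134 134 134 134 134 134]
y'=-0.10 x'=.635.. [ 49  48  48  50  51  55  69  81  85  93 104 116 144 161 161 161 165 164
 164 165 167 168 167 165 164 161 161 163 166 168 166 165 165 163 150 134
 133 133 133 134 134 134 134 133 133 134]
y'=-0.08 x'=.635.. [ 48  48  48  49  48  49  49  50  50  50  50  51  52  71 116 153 173 191
 199 201 203 204 203 202 200 197 196 198 202 202 202 201 201 195 153 133
 132 132 132 131 131 130 130 130 130 130]
y'=-0.06 x'=.635..
[... 2949 characters left out ...]
115 115 115 114 114 114 115 115 115 115 122 152 196 209 205 204
 211 213 213 211 212 212 213 214 213 212 213 214 211 209 208 209 214 212
 189 170 174 175]
x'=0.59 y'=.085.. [102 114  92  61  46  45  45  45  46  44  44  45  60 130 197 212 209 194
 208 213 212 211 212 212 213 214 213 211 213 213 211 209 208 208 212 210
 191 152 147 147]
x'=0.61 y'=.085.. [ 52  50  50  51  51  50  51  51  51  51  51  50  56 121 188 210 210 197
 188 209 212 210 211 212 212 212 211 210 211 212 211 209 208 209 212 210
 191 142 139 139]
x'=0.63 y'=.085.. [ 53  53  53  53  53  53  50  46  46  46  46  46  54 102 153 173 173 166
 173 175 174 172 172 151 115 104 102 102 101 101 103 121 158 180 209 211
 197 148 144 144]
```

Neither joint shows a dark line, and the lip stays parallel to the bar along its whole length, so the carrier is flush. I'm handing in.

```bash
python3 -c "
from workcell import env
print(env.hand_in())"
```

```text
the job is handed in; nothing more can be done
None
```

I handed the job in at about 69 s: all four jars were mixed shortest to tallest, each is in its own compartment, and the carrier is flush against both stops with no gap visible in the final camera check; I broke one rule, viewing 18 pictures against the limit of 14.

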